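# Clear the desk: free the marble, recycle the bottle, stack the coasters

### The job

Clear up the desk after the drinks: tip the lying bottle over the blue dish and rock it from side to side until the marble jammed in its neck drops into the dish, then lay the empty bottle down gently, flat and wholly inside the grey recycling tray. Pile all the wooden coasters, one on another, in one neat centred stack on the round dark stand, and leave the mouse and the memo block where they are.

Things in the scene. Friction and masses are not known exactly. Their poses are not given: they have to be found in the camera images.
- bottle: Flat green glass bottle, 0.24-0.36 kg, lying on its broad side. Origin on the underside of its body, about under the centre of mass; x runs to the mouth, y across, z up. Body x -50 to 40 mm, 60 mm wide (y), 44 mm thick (z): grip it by its narrow sides, 60 mm apart, near the origin. Shoulders to x 60 mm, then the neck to the mouth at x 162 mm.
- bottle_mid (a point): Middle of the bottle's body, 22 mm over the origin, on the long axis; axes as the bottle's. The neck lies on the same axis: 42 (y) by 28 mm (z) outside, lip 48 by 34 mm, inside 36 by 22 mm, open at the mouth, too narrow at its root for the marble to enter the body.
- bottle_neck (a point): Point on the long axis 97 mm from bottle_mid, axes as the bottle's. Three pinches reach 14 mm in from the neck's side walls: on -y rooted here, on +y rooted 26 mm nearer the mouth, on -y 26 mm farther; they lean back 12 degrees, so straight mouth-down the marble lodges behind them.
- bottle_mouth (a point): Centre of the bottle's mouth, 162 mm from bottle_mid; axes as the bottle's. To free the marble: mouth 25 to 35 degrees down, roll the bottle 25 to 35 degrees about its long axis to one side, then to the other, and so on, about a second each; the marble then rolls out, landing about 10 to 30 mm beyond the mouth.
- marble_center (a point): Centre of the white marble, 18 mm across, 10 g, at first jammed in the bottle's neck.
- dish: Round blue stoneware dish that stays put, upright; origin under its centre. 38 mm high, 132 mm across at the rim, inside floor 6 mm over the desk and about 90 mm across.
- stand: Round dark wooden coaster stand that stays put, a plain disc 112 mm across and 12 mm high without a rim; origin under its centre.
- tray: Grey open recycling tray that stays put, 260 mm (its x) by 170 mm (its y) outside, 35 mm high, walls and floor 5 mm; origin under its centre, z up.
- coaster1: Pale wooden coaster, a plain disc 64 mm across and 12 mm thick, 30 g, lying flat; origin at the centre of its underside. All coasters are alike; three to five of them are there.
- coaster2: Pale wooden coaster, a plain disc 64 mm across and 12 mm thick, 30 g, lying flat; origin at the centre of its underside. All coasters are alike; three to five of them are there.
- coaster3: Pale wooden coaster, a plain disc 64 mm across and 12 mm thick, 30 g, lying flat; origin at the centre of its underside. All coasters are alike; three to five of them are there.
- coaster4: Pale wooden coaster, a plain disc 64 mm across and 12 mm thick, 30 g, lying flat; origin at the centre of its underside. All coasters are alike; three to five of them are there.
- coaster5: Pale wooden coaster, a plain disc 64 mm across and 12 mm thick, 30 g, lying flat; origin at the centre of its underside. All coasters are alike; three to five of them are there.
- mouse: Black computer mouse, 100 by 58 by 32 mm, a bystander; origin under its centre.
- pad: Block of square memo paper, 76 by 76 by 26 mm, a bystander; origin under its centre.
Mind the look-alikes: they are no part of the job. What is shaped like the coaster5 but green or pink is not meant. There is more than one size of the bottle; the job needs the smaller.

How it is judged:
By the outcome, as a careful person would: the job done as asked, in the order asked, and still so for the second after the job is handed in, with the robot touching nothing.
Of coaster1, coaster2, coaster3, coaster4, coaster5 only 3 to 5 are there at a start; the rules pass over those that are not, and their reading is None.
At some moment in a run one of coaster1, coaster2, coaster3, coaster4, coaster5 may be knocked a few centimetres aside while the robot is not near it.
It also fails if it takes over 210 s, if anything falls off the work surface, if the arm or the gripper's body presses on something with over 40 N, if the wrist force passes 120 N, or if a joint passes its speed limit or range.

### The arm

A 6-joint arm with a two-finger parallel gripper is mounted at the origin on the work surface. World frame = base frame: x ahead of the robot, y to its left, z up, the work surface at z = 0. Lengths are in m, angles in rad, forces in N, time in s.
With the tool pointing down it reaches from about 0.325 to 0.775 m from the base axis. Payload 5.5 kg.
Tool frame: the origin (TCP) lies midway between the tips of the shut fingers; the grasp point (between the pads) lies 19 mm behind it; y points along the fingers, z is the direction in which the jaws open and shut, and the axes are right-handed (so a half turn about y gives the same grasp; the last joint's range is limited). The gripper opens to 85 mm and grips with 20 to 120 N. Pads are 22 mm wide; open, the fingers measure 114 mm over their backs; the gripper's body (76 mm by 85 mm) begins 54 mm behind the grasp point. The pads swing forward as they close: fully open they stand 13 mm farther back than shut.
Start: joints at [-1.202, 0.091, 1.231, -0, 1.82, -0.057], TCP at [0.248, -0.546, 0.231] pointing down, gripper open.
Joint ranges: [-2.87, 2.87], [-0.86, 2.18], [0.17, 2.46], [-1.51, 4.65], [0.06, 2.69], [-2.65, 2.65]. Speed limits (rad/s): [2.57, 2.57, 3.01, 3.14, 3.14, 3.14].

### API

Orientations are given as a 3x3 rotation matrix whose columns are the frame's x, y, z axes.
In Python, from rig import * gives the robot as it stands.
- The arm moves only by the shell command python3 -m jog 'ROWS' [OPENING]. ROWS is JSON, a list of rows, each an object with "linear": the shift along the tool's x, y, z in m, a list of three; "yaw": the turn about the tool's y in degrees. In form: [{"linear": [tx, ty, tz], "yaw": yaw}, ...]. A call has 1 to 12 rows; each row shifts and turns the commanded pose from where the row before left it, along the tool's axes as they then stand; what a row does not reach is not made up. A row lasts 1/8 s, in which the tool goes at most 62.5 mm and 10.7 degrees, less where a joint would pass 70% of its speed; a pose out of reach is approached as far as the arm can. A call is refused whole if a number of a shift passes 0.0625 or a number of a turn 10.7, either way. A call with a gripper value outside its range is refused whole. OPENING is the finger opening in m, from 0 to 0.0854, set as the call begins (- or left out, the last holds). The fingers move at their own pace and stop on an object; the grip force is fixed at half the most. Time passes only in rows, so rows that do not move let the fingers close. It gives the time, the measured TCP pose, the force and the opening at its end, in the units of the state.
- sense(): the state, without advancing time (a new reading comes with each control period).
- capture(name): name is "side" or "top" or "wrist"; returns (picture, depth): 384x512x3 uint8, red, green, blue; 384x512 float32, m along the optical axis (not along the pixel's ray), 0 where there is no reading.
- camera_info(name): a dict with "fx", "fy", "cx", "cy" (pixels), "distortion" ([k1, k2, p1, p2, k3] as OpenCV has them; the pictures are not rectified), "R" (3x3) and "t" (3): a world point X has camera coordinates R X + t. Camera axes: x right, y down, z forward; pixel columns grow to the right and rows downward; lengths in m; the calibration is good to about 2 mm. A picture is of the moment at which its call begins: read the wrist's pose just before it. camera_info takes no time and is no camera call; for the wrist camera it gives the pose at the moment of the call.
- finish_job(): hands the job in, once; it reports no verdict.
Trained networks look in the newest picture that a camera, given by its name, has taken for a name from the list of things; names that differ only in an ending like _2 or _b are one class to them, and where a whole thing is asked for, a point or a joint stands for the part that bears it (a point fixed in the world has none). Each returns a list of dicts, best first, with "conf" (0 to 1); they miss things now and then, are a little off and sometimes report something else, mostly with a low value. They report only what shows in the picture. A call takes as long as a camera call. They do not tell look-alikes from the thing itself.
- boxes_of(label, camera): "position" ([x, y, z] in m, in the coordinates of the camera as it stood for that picture, good to about 4 mm: the middle of the surface that is visible of it).
The state is a dict: "clock": time; "joint_pos": joint angles; "dq": joint speeds; "tau": joint torques, N m; "position": TCP position; "ee_rot": TCP orientation; "force": force on the tool from outside, world axes, zero at the start; "moment": the same for the moment, N m; "finger_gap": opening from 0.0 (shut) to 1.0 (fully open).
Only numpy, scipy, OpenCV 4.12 (cv2) and the standard library are available. Lean on these libraries where they do the work, as an engineer would, in place of code of your own. Each camera call takes 0.05 s, during which the arm holds its last target.

## Working session

There is one attempt and no reset: what is moved stays moved. The work goes in short steps, Python scripts to look and compute and a shell command to move; the robot and the scene stay as the last step left them, time stands still between calls to the robot, and variables do not carry over. Pictures are saved under pics/ and viewed, and the job is handed in when it is done.

```bash
ls -la; python3 -m jog --help; python3 - <<'E'
from rig import *
import rig
print([n for n in dir(rig) if not n.startswith('__')])
s=sense()
for k,v in s.items(): print(k,v)
import cv2,os
os.makedirs('pics',exist_ok=True)
for n in ["side","top","wrist"]:
    p,d=capture(n); cv2.imwrite(f'pics/{n}0.png',p[:,:,::-1])
    i=camera_info(n); print(n,i)
E
```

```text
total 12
drwxr-xr-x  3 agent agent 4096 Dec  6 21:25 .
drwxr-xr-x 23 root  root  4096 Dec  6 21:25 ..
drwxr-xr-x  2 agent agent 4096 Dec  6 21:25 pics
['MotionError', 'boxes_of', 'camera_info', 'capture', 'finish_job', 'sense']
clock 0.0
joint_pos [-1.20167911e+00  9.18734687e-02  1.23192401e+00 -4.84783874e-06
  1.81978092e+00 -5.66930263e-02]
dq [-2.57285216e-03 -9.05839615e-04  3.14989180e-05  2.16487567e-03
 -1.06938355e-03 -6.23183592e-04]
tau [-1.11367949e-04 -4.58731842e+01 -4.18017054e+01 -1.24966100e-04
  1.16646974e-02  2.41652322e-05]
position [ 0.24773239 -0.54615442  0.23012058]
ee_rot [[-9.10704885e-01 -7.20823560e-04  4.13057009e-01]
 [-4.13057624e-01  1.85030311e-03 -9.10703012e-01]
 [-1.07824481e-04 -9.99998028e-01 -1.98282175e-03]]
force [ 0.1878484  -0.64888876 -0.44835858]
moment [-0.03382247  0.06009213  0.00112771]
finger_gap 1.0029841297959838
side {'fx': 444.17501117896234, 'fy': 444.17501117896234, 'cx': 249.7465559195014, 'cy': 187.9916433363572, 'distortion': array([-0.06279481,  0.        ,  0.        ,  0.        ,  0.        ]), 'R': array([[-0.98362748,
[... 344 characters left out ...]
        ,  0.        ]), 'R': array([[ 0.00418497, -0.99993427,  0.01067444],
       [-0.98239951, -0.00610455, -0.1866921 ],
       [ 0.18674499, -0.00970526, -0.98236048]]), 't': array([0.02735499, 0.41965985, 1.49466257])}
wrist {'fx': 337.209631426981, 'fy': 337.209631426981, 'cx': 252.23188055105095, 'cy': 193.47508857850605, 'distortion': array([-0.06925812,  0.        ,  0.        ,  0.        ,  0.        ]), 'R': array([[ 4.12707425e-01, -9.10863590e-01,  3.17280458e-04],
       [-8.74157259e-01, -3.95978047e-01,  2.81159160e-01],
       [-2.55972006e-01, -1.16313826e-01, -9.59661099e-01]]), 't': array([-0.60084174, -0.03602207,  0.37818149])}invalid input: not JSON, or not a number
```

View pics/top0.png

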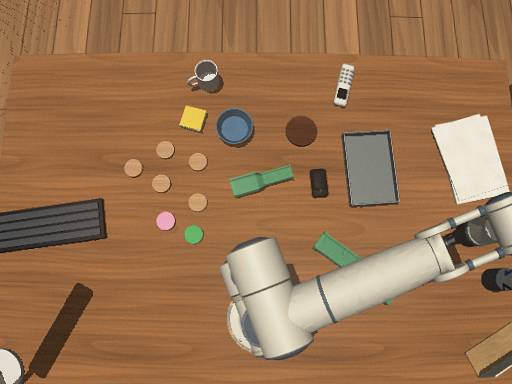

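View pics/side0.png

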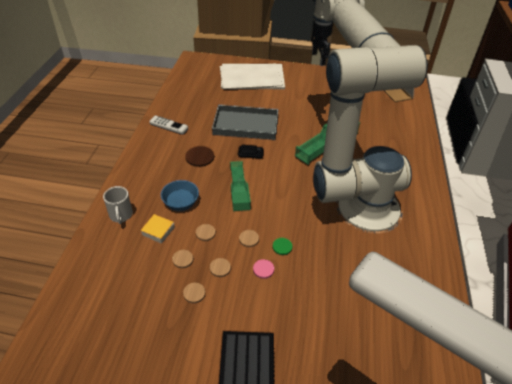

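View pics/wrist0.png

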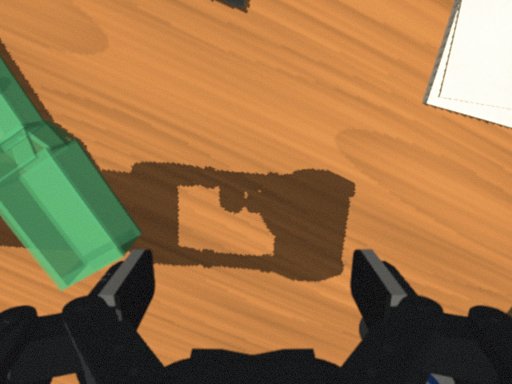

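```bash
cat > h.py <<'E'
from rig import *
import numpy as np, cv2
def unproj(i,u,v,z=None,d=None):
    K=np.array([[i['fx'],0,i['cx']],[0,i['fy'],i['cy']],[0,0,1]])
    n=cv2.undistortPoints(np.array([[[u,v]]],float),K,np.array(i['distortion']))[0,0]
    r=np.array([n[0],n[1],1.]);R=np.array(i['R']);t=np.array(i['t'])
    if d is not None: return R.T@(r*d-t)
    c=-R.T@t; w=R.T@r
    return c+w*(z-c[2])/w[2]
def c2w(i,p): return np.array(i['R']).T@(np.array(p)-np.array(i['t']))
def proj(i,X):
    K=np.array([[i['fx'],0,i['cx']],[0,i['fy'],i['cy']],[0,0,1]])
    rv=cv2.Rodrigues(np.array(i['R']))[0]
    return cv2.projectPoints(np.array(X,float).reshape(-1,3),rv,np.array(i['t']),K,np.array(i['distortion']))[0][:,0]
E
python3 - <<'E'
from h import *
from rig import *
for cam in ["top","side"]:
    capture(cam); i=camera_info(cam)
    for l in ["bottle","bottle_mid","bottle_neck","bottle_mouth","marble_center","dish","stand","tray","coaster1","mouse","pad"]:
        for b in boxes_of(l,cam):
            print(cam,l,round(b['conf'],2),c2w(i,b['position']).round(4))
print(sense()['clock'])
E
```

```text
top bottle 0.65 [0.4585 0.0217 0.0391]
top bottle 0.62 [ 0.2183 -0.2394  0.0524]
top bottle_mid 0.87 [ 0.2176 -0.2404  0.0527]
top bottle_mid 0.57 [0.4573 0.0159 0.0406]
top bottle_neck 0.9 [0.4604 0.013  0.0389]
top bottle_neck 0.75 [ 0.2158 -0.2409  0.0519]
top bottle_neck 0.31 [0.5059 0.4507 0.005 ]
top bottle_mouth 0.95 [0.4578 0.0158 0.0357]
top bottle_mouth 0.84 [ 0.2175 -0.2384  0.0571]
top dish 0.89 [0.6621 0.0998 0.0071]
top stand 0.82 [ 0.6434 -0.138   0.0142]
top tray 0.81 [ 0.506  -0.3821  0.0093]
top coaster1 0.86 [0.2739 0.2329 0.0156]
top coaster1 0.78 [0.4526 0.3455 0.0137]
top coaster1 0.71 [0.5731 0.3429 0.0152]
top coaster1 0.65 [0.5034 0.4464 0.009 ]
top coaster1 0.55 [0.3841 0.2175 0.0129]
top coaster1 0.52 [0.3184 0.326  0.0093]
top coaster1 0.48 [0.533  0.2184 0.0143]
top mouse 0.85 [ 0.4473 -0.1936  0.0241]
top mouse 0.33 [0.5721 0.3427 0.0168]
top pad 0.74 [0.6817 0.2426 0.0315]
side bottle 0.95 [0.4582 0.0458 0.0392]
side bottle 0.75 [ 0.2236 -0.2217  0.0562]
side bottle 0.31 [0.3871 0.2254 0.0158]
side bottle_mid 0.77 [ 0.2279 -0.2195  0.0525]
side bottle_m
[... 214 characters left out ...]
ide bottle_mouth 0.75 [ 0.2201 -0.2243  0.0517]
side dish 0.9 [0.6583 0.0864 0.0181]
side dish 0.34 [0.5704 0.3439 0.0172]
side stand 0.94 [ 0.6449 -0.124   0.0133]
side stand 0.64 [0.4605 0.0448 0.0353]
side coaster1 0.84 [0.3877 0.2276 0.0147]
side coaster1 0.77 [0.2811 0.235  0.014 ]
side coaster1 0.69 [0.4494 0.3502 0.0142]
side coaster1 0.6 [0.5713 0.3461 0.0149]
side coaster1 0.55 [0.5052 0.4532 0.0108]
side coaster1 0.55 [0.3244 0.3318 0.0157]
side coaster1 0.51 [0.5329 0.2296 0.0134]
side coaster1 0.29 [0.6616 0.0862 0.0189]
side mouse 0.87 [ 0.4546 -0.1784  0.0229]
side mouse 0.74 [0.3843 0.2282 0.0171]
side mouse 0.44 [0.4587 0.046  0.0464]
side pad 0.77 [0.6788 0.2552 0.0286]
1.35
```

```bash
python3 -m jog '[{"linear":[0,-0.03,0.04],"yaw":0},{"linear":[0,-0.03,0.05],"yaw":0},{"linear":[0,0,0.05],"yaw":0},{"linear":[0,0,0.05],"yaw":0},{"linear":[0,0,0.05],"yaw":0},{"linear":[0,0,0.05],"yaw":0},{"linear":[0,0,0.05],"yaw":0},{"linear":[0,0,0.05],"yaw":0}]'; python3 -c "
from rig import *
s=sense();print(s['ee_rot'].round(3),s['position'],s['joint_pos'].round(3))"
```

```text
clock: 2.35
position: [0.3572, -0.7878, 0.2353]
ee_rot: [[-0.911, 0.045, 0.411], [-0.413, -0.099, -0.905], [-0.0, -0.994, 0.109]]
force: [-0.2, 0.9, -0.1]
finger_gap: 1.001
[[-0.911  0.045  0.411]
 [-0.413 -0.099 -0.905]
 [-0.    -0.994  0.109]] [ 0.3572347  -0.78781551  0.23530981] [-1.186  0.898  0.17   0.005  1.965 -0.039]
```

```bash
python3 -m jog '[{"linear":[0,0,0.05],"yaw":0},{"linear":[0,0,0.05],"yaw":0},{"linear":[0,0,0.05],"yaw":0},{"linear":[0,0,0.05],"yaw":0},{"linear":[0,0,0.05],"yaw":0},{"linear":[0,0,0.05],"yaw":0}]'; python3 -c "
from rig import *
s=sense();print(s['joint_pos'].round(3))"
```

```text
clock: 3.1
position: [0.3944, -0.8697, 0.1988]
ee_rot: [[-0.911, 0.125, 0.394], [-0.413, -0.276, -0.868], [0.0, -0.953, 0.304]]
force: [-0.2, -1.0, 0.3]
finger_gap: 1.002
[-1.185  0.958  0.17   0.012  1.706 -0.036]
```

```bash
python3 -m jog '[{"linear":[0,0,-0.05],"yaw":0},{"linear":[0,0,-0.05],"yaw":0},{"linear":[0,0,-0.05],"yaw":0}]'; python3 -c "
from rig import *
s=sense();print(s['joint_pos'].round(3))"
```

```text
clock: 3.48
position: [0.3458, -0.7633, 0.1637]
ee_rot: [[-0.911, 0.126, 0.393], [-0.413, -0.277, -0.868], [0.0, -0.953, 0.304]]
force: [0.4, -0.0, 1.2]
finger_gap: 0.999
[-1.192  0.464  0.939  0.014  1.43  -0.047]
```

```bash
python3 -m jog '[{"linear":[0,-0.025,-0.045],"yaw":0},{"linear":[0,-0.025,-0.045],"yaw":0},{"linear":[0,-0.025,-0.045],"yaw":0},{"linear":[0,-0.025,-0.045],"yaw":0},{"linear":[0,-0.025,-0.045],"yaw":0},{"linear":[0,-0.025,-0.045],"yaw":0},{"linear":[0,-0.02,-0.05],"yaw":0},{"linear":[0,-0.02,-0.05],"yaw":0},{"linear":[0,-0.02,-0.05],"yaw":0},{"linear":[0,-0.02,-0.05],"yaw":0},{"linear":[0,-0.02,-0.05],"yaw":0},{"linear":[0,-0.02,-0.05],"yaw":0}]'; python3 -c "
from rig import *
s=sense();print(s['joint_pos'].round(3))"
```

```text
clock: 4.97
position: [0.129, -0.2856, 0.2916]
ee_rot: [[-0.911, 0.087, 0.404], [-0.413, -0.191, -0.89], [-0.0, -0.978, 0.21]]
force: [0.2, -0.8, -0.0]
finger_gap: 0.997
[-1.288 -0.856  1.85   0.032  1.938 -0.128]
```

```bash
python3 -m jog '[{"linear":[0,-0.01,-0.05],"yaw":0},{"linear":[0,-0.01,-0.05],"yaw":0},{"linear":[0,-0.01,-0.05],"yaw":0},{"linear":[0,-0.01,-0.05],"yaw":0}]'; python3 -c "
from rig import *
s=sense();print(s['joint_pos'].round(3))"
```

```text
clock: 5.48
position: [0.0952, -0.2122, 0.3646]
ee_rot: [[-0.911, 0.039, 0.411], [-0.413, -0.084, -0.907], [-0.001, -0.996, 0.093]]
force: [-0.1, -0.2, -0.0]
finger_gap: 0.998
[-1.321 -0.856  1.692  0.021  2.214 -0.163]
```

```bash
python3 -m jog '[{"linear":[0,-0.01,-0.05],"yaw":0},{"linear":[0,0,-0.05],"yaw":0},{"linear":[0,0,-0.05],"yaw":0}]'; python3 - <<'E'
from h import *
p,d=capture("top"); i=camera_info("top")
cv2.imwrite('pics/top1.png',cv2.resize(p[100:300,120:420],(800,533),interpolation=cv2.INTER_CUBIC)[:,:,::-1])
# bottle cloud
H,W=d.shape
pts=[];
for v in range(140,215):
  for u in range(215,305):
    if d[v,u]>0:
      X=unproj(i,u,v,d=d[v,u]); r,g,b=map(int,p[v,u])
      if g>r+20 and X[2]>0.012: pts.append(X)
P=np.array(pts); print(len(P),P[:,2].max())
xy=P[:,:2]
(c,(w,h),a)=cv2.minAreaRect(xy.astype(np.float32)*1000); print(c,w,h,a)
top=P[P[:,2]>0.036]; 
(c,(w,h),a)=cv2.minAreaRect(top[:,:2].astype(np.float32)*1000); print('top',c,w,h,a,len(top))
np.save('bp.npy',P)
E
```

```text
clock: 5.85
position: [0.0652, -0.1485, 0.4258]
ee_rot: [[-0.911, 0.009, 0.413], [-0.413, -0.016, -0.91], [-0.001, -1.0, 0.018]]
force: [-0.4, 0.4, 0.3]
finger_gap: 0.998
972 0.054365031065119855
(528.3945922851562, 21.12267303466797) 198.03199768066406 209.20191955566406 16.4720458984375
top (528.2034912109375, 20.698402404785156) 198.0144805908203 209.00540161132812 16.262990951538086 807
```

View pics/top1.png

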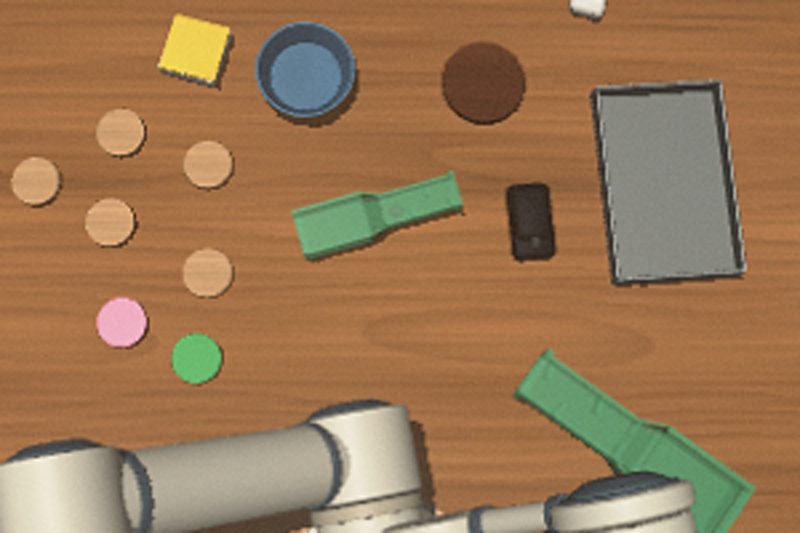

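```bash
python3 - <<'E'
from h import *
for cam,(v0,v1,u0,u1) in dict(top=(150,215,215,305),side=(150,220,220,260)).items():
    p,d=capture(cam); i=camera_info(cam)
    P=[]
    for v in range(v0,v1):
      for u in range(u0,u1):
        if d[v,u]>0:
          r,g,b=map(int,p[v,u])
          if g>r+20 and g>b+10:
            X=unproj(i,u,v,d=d[v,u])
            if X[2]>0.01: P.append(X)
    P=np.array(P)
    print(cam,len(P),np.percentile(P[:,2],[5,50,95]))
    (c,(w,h),a)=cv2.minAreaRect(P[:,:2].astype(np.float32)*1000); print(c,w,h,a, cv2.boxPoints((c,(w,h),a)).round(0).tolist())
    B=P[P[:,2]>0.040]
    (c,(w,h),a)=cv2.minAreaRect(B[:,:2].astype(np.float32)*1000); print('body',len(B),c,w,h,a)
    N=P[(P[:,2]<0.039)]
    # centre line
    if cam=='top':
        ax=np.linalg.svd(P[:,:2]-P[:,:2].mean(0),full_matrices=False)[2][0]; ax*=-np.sign(ax[1]); print('axis',ax,np.degrees(np.arctan2(ax[1],ax[0])))
E
```

```text
top 959 [0.03126689 0.04179773 0.04939326]
(462.1650390625, 1.35723876953125) 61.482078552246094 209.7654571533203 16.01210594177246 [[404.0, 94.0], [462.0, -108.0], [521.0, -91.0], [463.0, 111.0]]
body 583 (462.3982849121094, 1.337646484375) 61.04460906982422 209.37503051757812 16.01210594177246
axis [ 0.2978473  -0.95461353] -72.67164753810465
side 676 [0.02145688 0.04324045 0.04976436]
(463.2859802246094, 4.892311096191406) 58.580039978027344 213.94815063476562 15.336249351501465 [[407.0, 100.0], [463.0, -106.0], [520.0, -91.0], [463.0, 116.0]]
body 483 (463.049560546875, 5.754364013671875) 58.580039978027344 210.86036682128906 15.336249351501465
```

```bash
python3 -m jog '[{"linear":[-0.03,0,-0.003],"yaw":0},{"linear":[-0.034,0.01,-0.003],"yaw":0},{"linear":[-0.037,0.019,-0.003],"yaw":0},{"linear":[-0.037,0.019,-0.003],"yaw":0},{"linear":[-0.037,0.019,-0.003],"yaw":0},{"linear":[-0.037,0.019,-0.003],"yaw":0},{"linear":[-0.037,0.019,-0.003],"yaw":0},{"linear":[-0.037,0.019,-0.003],"yaw":0},{"linear":[-0.037,0.019,-0.003],"yaw":0},{"linear":[-0.037,0.019,-0.003],"yaw":0},{"linear":[-0.037,0.019,-0.002],"yaw":0},{"linear":[-0.037,0.019,0],"yaw":0}]'
python3 -m jog '[{"linear":[0,0,0],"yaw":-10.2},{"linear":[0,0,0],"yaw":-10.2},{"linear":[0,0,0],"yaw":-10.2},{"linear":[0,0,0],"yaw":-10.2},{"linear":[0,0,0],"yaw":-10.2},{"linear":[0,0,0],"yaw":-10.2},{"linear":[0,0,0],"yaw":-10.2},{"linear":[0,0,0],"yaw":-10}]'
cat >> h.py <<'E'
def delta(target):
    s=sense(); R=np.array(s['ee_rot']); return (R.T@(np.array(target)-s['position'])).round(4)
def st():
    s=sense(); R=s['ee_rot']; print('t',s['clock'],'pos',s['position'].round(4),'zaz',np.degrees(np.arctan2(R[1,2],R[0,2])).round(2),'y',R[:,1].round(3),'j',s['joint_pos'].round(2),'gap',round(s['finger_gap']*.0854,4),'F',s['force'].round(1))
E
python3 -c "
from h import *
st(); print(delta([.4477,.057,.2]))"
```

```text
clock: 7.5
position: [0.4507, 0.0564, 0.2236]
ee_rot: [[-0.91, 0.008, 0.414], [-0.414, -0.015, -0.91], [-0.001, -1.0, 0.017]]
force: [-0.0, 0.3, -0.2]
finger_gap: 1.001
clock: 8.5
position: [0.4497, 0.0556, 0.2242]
ee_rot: [[0.278, 0.007, 0.961], [-0.96, -0.015, 0.278], [0.017, -1.0, 0.003]]
force: [-0.2, -0.4, 0.0]
finger_gap: 1.001
t 8.5 pos [0.4497 0.0556 0.2242] zaz 16.15 y [ 0.007 -0.015 -1.   ] j [ 0.06 -0.31  1.62 -0.02  1.83 -0.23] gap 0.0855 F [-0.2 -0.4  0. ]
[-0.0023  0.0241 -0.0016]
```

```bash
python3 - <<'E'
from h import *
i=camera_info("wrist"); p,d=capture("wrist")
u=np.array([0.272,-0.962,0]);v=np.array([0.962,0.272,0]);o=np.array([.4477,.057,0])
q=[o+u*a+v*b+np.array([0,0,.044]) for a,b in [(-.05,-.03),(.04,-.03),(.04,.03),(-.05,.03)]]+[o+np.array([0,0,.044]), o+u*.162+np.array([0,0,.022])]
im=p[:,:,::-1].copy()
for x in proj(i,q): cv2.circle(im,tuple(int(t) for t in x.round()),3,(0,0,255),-1)
cv2.imwrite('pics/w1.png',im)
E
```

```text
(no output)
```

View pics/w1.png

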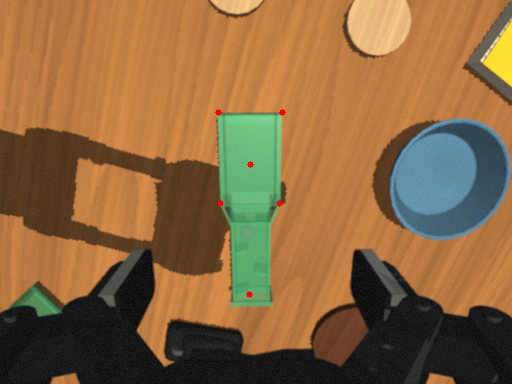

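```bash
python3 -m jog '[{"linear":[-0.002,0.05,-0.002],"yaw":0.3},{"linear":[0,0.05,-0.001],"yaw":0},{"linear":[-0.001,0.05,0],"yaw":0},{"linear":[-0.001,0.04,0],"yaw":0},{"linear":[0,0.02,0],"yaw":0},{"linear":[0,0.01,0],"yaw":0},{"linear":[0,0,0],"yaw":0}]'; python3 -c "
from h import *
st(); print(delta([.4477,.057,.004]))"
```

```text
clock: 9.43
position: [0.4472, 0.055, 0.0051]
ee_rot: [[0.266, 0.007, 0.964], [-0.964, -0.016, 0.266], [0.017, -1.0, 0.003]]
force: [-0.2, 0.4, 1.1]
finger_gap: 1.003
t 9.425 pos [0.4472 0.055  0.0051] zaz 15.45 y [ 0.007 -0.016 -1.   ] j [ 0.06 -0.25  1.96 -0.02  1.43 -0.21] gap 0.0857 F [-0.2  0.4  1.1]
[-0.0018  0.001   0.001 ]
```

```bash
python3 -m jog '[{"linear":[0,0,0],"yaw":0},{"linear":[0,0,0],"yaw":0},{"linear":[0,0,0],"yaw":0},{"linear":[0,0,0],"yaw":0},{"linear":[0,0,0],"yaw":0},{"linear":[0,0,0],"yaw":0}]' 0.04; python3 -m jog '[{"linear":[0,-0.02,0],"yaw":0},{"linear":[0,-0.05,0],"yaw":0},{"linear":[0,-0.05,0],"yaw":0},{"linear":[0,-0.05,0],"yaw":0},{"linear":[0,-0.05,0],"yaw":0},{"linear":[0,-0.03,0],"yaw":0}]'; python3 - <<'E'
from h import *
st()
p,d=capture("side"); cv2.imwrite('pics/s2.png',p[:,:,::-1])
E
```

```text
clock: 10.18
position: [0.4487, 0.0549, 0.0074]
ee_rot: [[0.267, 0.011, 0.964], [-0.964, -0.015, 0.267], [0.018, -1.0, 0.007]]
force: [-0.7, 1.0, 6.3]
finger_gap: 0.693
clock: 10.92
position: [0.4459, 0.0589, 0.2583]
ee_rot: [[0.267, 0.011, 0.964], [-0.963, -0.015, 0.267], [0.018, -1.0, 0.007]]
force: [-0.4, 0.3, -3.2]
finger_gap: 0.695
t 10.925 pos [0.4459 0.0589 0.2583] zaz 15.5 y [ 0.011 -0.015 -1.   ] j [ 0.07 -0.31  1.56 -0.02  1.89 -0.21] gap 0.0593 F [-0.4  0.3 -3.2]
```

View pics/s2.png

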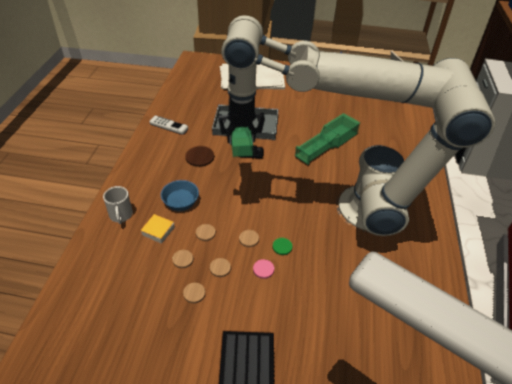

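```bash
python3 -m jog '[{"linear":[0.005,0,0.03],"yaw":0},{"linear":[0.005,0,0.05],"yaw":0},{"linear":[0.005,0,0.05],"yaw":0},{"linear":[0.005,0,0.05],"yaw":0},{"linear":[0.005,0,0.05],"yaw":0},{"linear":[0.005,0,0.05],"yaw":0},{"linear":[0.005,0,0.05],"yaw":0},{"linear":[0.005,0,0.05],"yaw":0},{"linear":[0.005,0,0.05],"yaw":0},{"linear":[0.005,0,0.05],"yaw":0},{"linear":[0,0,0.05],"yaw":0},{"linear":[0,0,0.05],"yaw":0}]'; python3 -m jog '[{"linear":[0,0,0.05],"yaw":0},{"linear":[0,0,0.05],"yaw":0},{"linear":[0,0,0.05],"yaw":0},{"linear":[0,0,0.05],"yaw":0},{"linear":[0,0,0.05],"yaw":0},{"linear":[0,0,0.05],"yaw":0}]'; python3 -c "
from h import *
st()"
```

```text
clock: 12.48
position: [0.8783, 0.1433, 0.2013]
ee_rot: [[0.266, 0.135, 0.954], [-0.963, 0.004, 0.268], [0.032, -0.991, 0.132]]
force: [-0.1, 0.6, -2.9]
finger_gap: 0.696
clock: 13.22
position: [0.9552, 0.1847, 0.1783]
ee_rot: [[0.262, 0.328, 0.908], [-0.964, 0.04, 0.264], [0.05, -0.944, 0.327]]
force: [0.3, 0.1, -2.5]
finger_gap: 0.692
t 13.225 pos [0.9552 0.1847 0.1783] zaz 16.21 y [ 0.328  0.04  -0.944] j [ 0.16  0.98  0.18 -0.01  1.65 -0.12] gap 0.0591 F [ 0.3  0.1 -2.5]
```

```bash
python3 -m jog '[{"linear":[0,-0.01,0.05],"yaw":0},{"linear":[0,-0.01,0.05],"yaw":0},{"linear":[0,-0.01,0.05],"yaw":0},{"linear":[0,-0.01,0.05],"yaw":0},{"linear":[0,-0.01,0.05],"yaw":0},{"linear":[0,-0.01,0.05],"yaw":0},{"linear":[0,-0.01,0.05],"yaw":0},{"linear":[0,-0.01,0.05],"yaw":0}]'; python3 -c "
from h import *
st()"
```

```text
clock: 14.22
position: [0.9957, 0.2226, 0.3016]
ee_rot: [[0.254, 0.567, 0.783], [-0.965, 0.094, 0.245], [0.066, -0.818, 0.571]]
force: [0.2, 0.1, -3.5]
finger_gap: 0.689
t 14.225 pos [0.9957 0.2226 0.3016] zaz 17.39 y [ 0.567  0.094 -0.818] j [ 0.19  0.89  0.17 -0.02  1.47 -0.09] gap 0.0589 F [ 0.2  0.1 -3.5]
```

```bash
python3 -m jog '[{"linear":[0,-0.01,0.05],"yaw":0},{"linear":[0,-0.01,0.05],"yaw":0}]'; python3 -c "
from h import *
st()"
```

```text
clock: 14.48
position: [0.9983, 0.2297, 0.3413]
ee_rot: [[0.252, 0.619, 0.744], [-0.965, 0.107, 0.239], [0.068, -0.778, 0.624]]
force: [-0.6, 0.0, -3.6]
finger_gap: 0.697
t 14.475 pos [0.9983 0.2297 0.3413] zaz 17.79 y [ 0.619  0.107 -0.778] j [ 0.2   0.86  0.17 -0.02  1.43 -0.08] gap 0.0595 F [-0.6  0.  -3.6]
```

```bash
python3 -m jog '[{"linear":[0,-0.01,0.05],"yaw":0}]'; python3 - <<'E'
from h import *
st()
im=cv2.imread('pics/top0.png'); i=camera_info('top')
b,g,r=[im[:,:,k].astype(int) for k in range(3)]
m=((b>r+25)&(b>g+8)).astype(np.uint8)*255
m[:, :205]=0;m[:,265:]=0;m[:95]=0;m[155:]=0
cs=max(cv2.findContours(m,0,1)[0],key=cv2.contourArea)
hull=cv2.convexHull(cs)[:,0]
def fit(P):
    A=np.c_[2*P[:,:2],np.ones(len(P))]; s=np.linalg.lstsq(A,(P[:,:2]**2).sum(1),rcond=None)[0]
    return s[:2],np.sqrt(s[2]+s[0]**2+s[1]**2)
for z in (.038,):
    P=np.array([unproj(i,u,v,z=z) for u,v in hull]); print(z,fit(P),cv2.minEnclosingCircle((P[:,:2]*1000).astype(np.float32)))
im=cv2.imread('pics/side0.png'); i=camera_info('side')
b,g,r=[im[:,:,k].astype(int) for k in range(3)]
m=((b>r+25)&(b>g+8)).astype(np.uint8)*255
m[:, :155]=0;m[:,210:]=0;m[:170]=0;m[220:]=0
cs=max(cv2.findContours(m,0,1)[0],key=cv2.contourArea)
hull=cv2.convexHull(cs)[:,0]
P=np.array([unproj(i,u,v,z=.038) for u,v in hull]);print(cv2.minEnclosingCircle((P[:,:2]*1000).astype(np.float32)), P[:,:2].min(0),P[:,:2].max(0))
E
```

```text
clock: 14.6
position: [0.9984, 0.2328, 0.3621]
ee_rot: [[0.251, 0.643, 0.723], [-0.965, 0.113, 0.235], [0.07, -0.757, 0.649]]
force: [-0.4, 0.5, -3.8]
finger_gap: 0.692
t 14.6 pos [0.9984 0.2328 0.3621] zaz 18.01 y [ 0.643  0.113 -0.757] j [ 0.2   0.84  0.17 -0.02  1.42 -0.08] gap 0.0591 F [-0.4  0.5 -3.8]
0.038 (array([0.64872987, 0.09029633]), np.float64(0.05922078770287063)) ((652.2662353515625, 96.76937103271484), 64.57068634033203)
((651.1344604492188, 101.50091552734375), 64.82447052001953) [0.59010985 0.03724515] [0.71351026 0.16588901]
```

```bash
cat > plan.py <<'E'
from h import *
C=np.array([.652,.098])
s=sense(); R=np.array(s['ee_rot']); y=R[:,1]
down=-np.array([0,0,1.]); x0=down-y*(down@y); x0/=np.linalg.norm(x0); z0=np.cross(x0,y)
m=np.array([.160,-.0146,0])
def pose(psi):
    a=np.radians(psi)
    # positive yaw about y : x -> cos x0 - sin z0 ; (z toward x)
    Rr=np.c_[x0,y,z0]@np.array([[np.cos(a),0,np.sin(a)],[0,1,0],[-np.sin(a),0,np.cos(a)]])
    return Rr
def full(psi,zc=None,extra=.02):
    Rr=pose(psi); X,Y,Z=Rr.T
    # bottle y axis = +-Z, bottle z = -Y
    drop=.024*abs(Z[2])+.017*abs(Y[2])
    dh=X[:2]/np.linalg.norm(X[:2])
    mz=.038+.012+drop if zc is None else zc
    mouth=np.r_[C-extra*dh,mz]
    p=np.degrees(np.arcsin(-X[2])); r=np.degrees(np.arcsin(-Z[2]/np.cos(np.radians(p))))
    return mouth-Rr@m,Rr,p,r,mz
E
python3 - <<'E'
from plan import *
# current psi
psi=np.degrees(np.arctan2(-(R[:,0]@z0),R[:,0]@x0)); print('psi now',psi,'alpha',np.degrees(np.arccos(-y[2])))
for k in (-41,0,41):
    t,Rr,p,r,mz=full(k); print(k,t.round(3),'p',p.round(1),'r',r.round(1),mz)
t,Rr,p,r,mz=full(0); print('delta in current tool frame',R.T@(t-s['position']))
pp,d=capture('top'); i=camera_info('top')
for (u,v) in [(197,75),(205,65),(213,75),(205,88),(205,75)]: print(unproj(i,u,v,d=d[v,u]).round(3))
cv2.imwrite('pics/top2.png',pp[:,:,::-1])
E
```

```text
psi now -96.11092223101797 alpha 40.77641480547936
-41 [0.744 0.236 0.141] p 29.5 r -29.5 0.07315695981054197
0 [0.8   0.124 0.156] p 40.8 r 0.0 0.06287348740684234
41 [ 0.785 -0.001  0.141] p 29.5 r 29.5 0.07315695981054197
delta in current tool frame [ 0.04093138  0.01619215 -0.30239107]
[0.598 0.167 0.558]
[0.62  0.149 0.565]
[0.6   0.13  0.553]
[0.568 0.148 0.551]
[0.598 0.149 0.558]
```

View pics/top2.png

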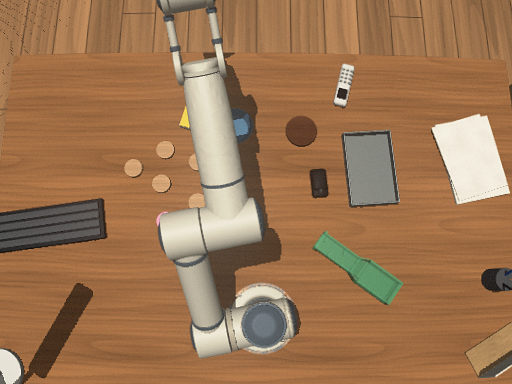

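```bash
python3 - <<'E'
from h import *
pp,d=capture('side'); i=camera_info('side')
cv2.imwrite('pics/s3.png',pp[:,:,::-1])
Q=[]
for v in range(178,228,1):
  for u in range(98,136,1):
    if d[v,u]>0:
      X=unproj(i,u,v,d=d[v,u])
      if X[2]>.02: Q.append(X)
Q=np.array(Q);print(np.percentile(Q,[1,50,99],axis=0).round(3))
T=Q[Q[:,2]>np.percentile(Q[:,2],70)]; print(T.min(0),T.max(0))
E
```

```text
[[0.795 0.157 0.021]
 [0.832 0.208 0.066]
 [0.873 0.266 0.097]]
[0.79328428 0.15715981 0.0787799 ] [0.875862   0.24963944 0.100843  ]
```

View pics/s3.png

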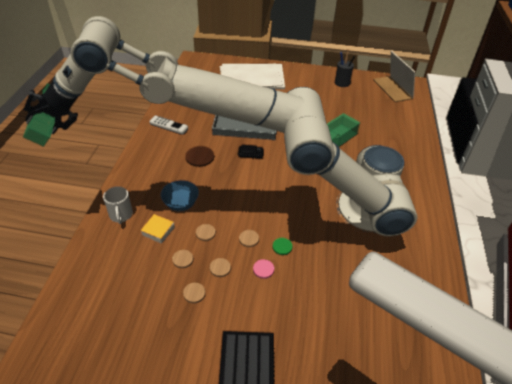

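```bash
python3 -m jog '[{"linear":[0.01,-0.018,-0.042],"yaw":0},{"linear":[0.01,-0.019,-0.042],"yaw":0},{"linear":[0.01,-0.018,-0.042],"yaw":0},{"linear":[0.01,-0.019,-0.042],"yaw":0},{"linear":[0.01,-0.019,-0.042],"yaw":0},{"linear":[0,0,0],"yaw":10},{"linear":[0,0,0],"yaw":10},{"linear":[0,0,0],"yaw":10},{"linear":[0,0,0],"yaw":10},{"linear":[0,0,0],"yaw":10},{"linear":[0,0,0],"yaw":5},{"linear":[0,0,0],"yaw":0}]'; python3 - <<'E'
from plan import *
st()
psi=np.degrees(np.arctan2(-(R[:,0]@z0),R[:,0]@x0)); print('psi',psi,'alpha',np.degrees(np.arccos(-y[2])))
t,Rr,p,r,mz=full(psi); print(t.round(4),p,r); print('delta',(R.T@(t-s['position'])).round(4))
# per-row shifts for -41 -> 41 in 8 rows
ks=np.linspace(-41,41,9)
# linear arc
for a,b in zip(ks[:-1],ks[1:]):
    ta,Ra,*_=full(a); tb,Rb,*_=full(b)
    print(round(b-a,2),'before',(Ra.T@(tb-ta)).round(4),'after',(Rb.T@(tb-ta)).round(4))
E
```

```text
clock: 16.2
position: [0.8147, 0.1317, 0.3047]
ee_rot: [[-0.449, 0.641, 0.622], [-0.747, 0.112, -0.655], [-0.49, -0.759, 0.429]]
force: [0.5, -1.3, -3.1]
finger_gap: 0.694
t 16.2 pos [0.8147 0.1317 0.3047] zaz -46.45 y [ 0.641  0.112 -0.759] j [0.1  0.1  1.24 0.05 1.1  0.77] gap 0.0593 F [ 0.5 -1.3 -3.1]
psi -41.1946831250865 alpha 40.6142244070506
[0.7435 0.2364 0.1405] 29.329659972536767 -29.457283041838352
delta [ 0.0342  0.0908 -0.1833]
10.25 before [0.004  0.0034 0.0309] after [-0.0016  0.0034  0.0311]
10.25 before [0.0043 0.0033 0.0315] after [-0.0014  0.0033  0.0318]
10.25 before [0.0046 0.003  0.0322] after [-0.0012  0.003   0.0325]
10.25 before [0.0048 0.0025 0.0328] after [-0.0012  0.0025  0.0331]
10.25 before [ 0.0012 -0.0025  0.0331] after [-0.0048 -0.0025  0.0328]
10.25 before [ 0.0012 -0.003   0.0325] after [-0.0046 -0.003   0.0322]
10.25 before [ 0.0014 -0.0033  0.0318] after [-0.0043 -0.0033  0.0315]
10.25 before [ 0.0016 -0.0034  0.0311] after [-0.004  -0.0034  0.0309]
```

```bash
python3 -m jog '[{"linear":[0.0064,0.017,-0.036],"yaw":0},{"linear":[0.0064,0.018,-0.036],"yaw":0},{"linear":[0.0064,0.017,-0.036],"yaw":0},{"linear":[0.0064,0.018,-0.036],"yaw":0},{"linear":[0.0064,0.017,-0.037],"yaw":0},{"linear":[0,0,0],"yaw":0},{"linear":[0,0,0],"yaw":0}]'; python3 - <<'E'
from plan import *
st()
print('mouth',s['position']+R@m)
p,d=capture("side"); cv2.imwrite('pics/s4.png',p[:,:,::-1])
E
```

```text
clock: 17.08
position: [0.7444, 0.2363, 0.1473]
ee_rot: [[-0.447, 0.643, 0.622], [-0.747, 0.113, -0.655], [-0.491, -0.757, 0.43]]
force: [0.7, 0.6, -2.6]
finger_gap: 0.693
t 17.075 pos [0.7444 0.2363 0.1473] zaz -46.49 y [ 0.643  0.113 -0.757] j [ 0.3   0.02  1.6  -0.11  0.82  1.02] gap 0.0592 F [ 0.7  0.6 -2.6]
mouth [0.66344082 0.11509128 0.07977075]
```

View pics/s4.png

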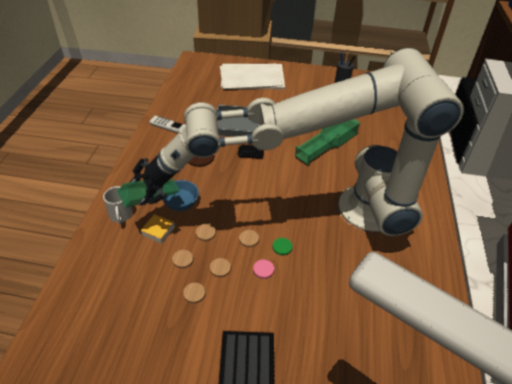

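```bash
python3 -m jog '[{"linear":[0.0015,0.003,0.031],"yaw":10.25},{"linear":[0.0015,0.003,0.032],"yaw":10.25},{"linear":[0.0015,0.003,0.032],"yaw":10.25},{"linear":[0.0015,0.003,0.033],"yaw":10.25},{"linear":[-0.0015,-0.003,0.033],"yaw":10.25},{"linear":[-0.0015,-0.003,0.032],"yaw":10.25},{"linear":[-0.0015,-0.003,0.032],"yaw":10.25},{"linear":[-0.0015,-0.003,0.031],"yaw":10.25},{"linear":[0,0,0],"yaw":0},{"linear":[0,0,0],"yaw":0}]'; python3 - <<'E'
from plan import *
st()
print('mouth',s['position']+R@m)
psi=np.degrees(np.arctan2(-(R[:,0]@z0),R[:,0]@x0)); print('psi',psi,'alpha',np.degrees(np.arccos(-y[2])))
t,Rr,p,r,mz=full(psi);print(p,r,(R.T@(t-s['position'])).round(4))
E
```

```text
clock: 18.38
position: [0.8021, 0.0036, 0.1622]
ee_rot: [[-0.677, 0.644, -0.357], [0.544, 0.112, -0.832], [-0.496, -0.757, -0.426]]
force: [0.5, 0.6, -2.3]
finger_gap: 0.691
t 18.375 pos [0.8021 0.0036 0.1622] zaz -113.21 y [ 0.644  0.112 -0.757] j [-0.12  0.07  1.52  0.25  0.87  1.9 ] gap 0.059 F [ 0.5  0.6 -2.3]
mouth [0.68441733 0.08902291 0.09400982]
psi 40.6796597044052 alpha 40.80213351899521
29.706236048887337 29.365859261682907 [0.0198 0.0046 0.0179]
```

```bash
python3 -m jog '[{"linear":[0.013,0.004,-0.021],"yaw":-10.25},{"linear":[0.013,0.004,-0.022],"yaw":-10.25},{"linear":[0.0045,0.003,-0.032],"yaw":-10.25},{"linear":[0.0045,0.002,-0.032],"yaw":-10.25},{"linear":[0.0012,-0.0025,-0.033],"yaw":-10.25},{"linear":[0.0012,-0.003,-0.032],"yaw":-10.25},{"linear":[0.0014,-0.003,-0.032],"yaw":-10.25},{"linear":[0.0016,-0.003,-0.031],"yaw":-10.25},{"linear":[0,0,0],"yaw":0},{"linear":[0,0,0],"yaw":0}]'; python3 - <<'E'
from plan import *
st()
print('mouth',s['position']+R@m)
psi=np.degrees(np.arctan2(-(R[:,0]@z0),R[:,0]@x0)); print('psi',psi,'alpha',np.degrees(np.arccos(-y[2])))
t,Rr,p,r,mz=full(psi);print(p,r,(R.T@(t-s['position'])).round(4))
for c in ("side","wrist"):
    p,d=capture(c); cv2.imwrite('pics/%s5.png'%c,p[:,:,::-1])
    i=camera_info(c)
    print([(round(b['conf'],2),c2w(i,b['position']).round(3)) for b in boxes_of('marble_center',c)])
E
```

```text
clock: 19.62
position: [0.7429, 0.2317, 0.1433]
ee_rot: [[-0.448, 0.643, 0.621], [-0.746, 0.114, -0.656], [-0.492, -0.758, 0.429]]
force: [-0.6, -0.3, -2.3]
finger_gap: 0.694
t 19.625 pos [0.7429 0.2317 0.1433] zaz -46.54 y [ 0.643  0.114 -0.758] j [ 0.29  0.01  1.61 -0.11  0.81  1.02] gap 0.0593 F [-0.6 -0.3 -2.3]
mouth [0.66186655 0.11062501 0.07565052]
psi -41.0692576901779 alpha 40.75478342284975
29.48355318505786 -29.51757835067775 [-0.0023  0.0027 -0.0038]
[]
[]
```

View pics/wrist5.png

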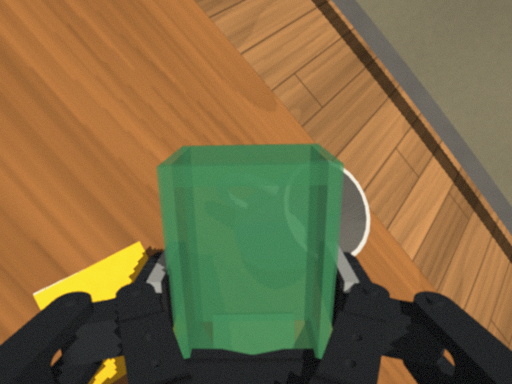

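```bash
python3 -m jog '[{"linear":[0.003,0.002,0.032],"yaw":10.25},{"linear":[0.0043,0.003,0.032],"yaw":10.25},{"linear":[0.0045,0.003,0.033],"yaw":10.25},{"linear":[0.0048,0.0025,0.034],"yaw":10.25},{"linear":[0.0012,-0.0025,0.034],"yaw":10.25},{"linear":[0.0012,-0.003,0.033],"yaw":10.25},{"linear":[0.0014,-0.003,0.032],"yaw":10.25},{"linear":[0.0016,-0.003,0.032],"yaw":10.25},{"linear":[0,0,0],"yaw":0},{"linear":[0,0,0],"yaw":0}]'; python3 - <<'E'
from plan import *
st()
print('mouth',s['position']+R@m)
psi=np.degrees(np.arctan2(-(R[:,0]@z0),R[:,0]@x0)); print('psi',psi)
t,Rr,p,r,mz=full(psi);print(p,r,(R.T@(t-s['position'])).round(4))
p,d=capture("side"); cv2.imwrite('pics/s6.png',cv2.resize(p[100:300,60:360],(750,500),interpolation=cv2.INTER_CUBIC)[:,:,::-1])
i=camera_info("side"); print([(round(b['conf'],2),c2w(i,b['position']).round(3)) for b in boxes_of('marble_center',"side")])
E
```

```text
clock: 21.08
position: [0.7862, -0.0107, 0.1447]
ee_rot: [[-0.678, 0.642, -0.358], [0.545, 0.112, -0.831], [-0.494, -0.758, -0.426]]
force: [0.6, 0.4, -2.0]
finger_gap: 0.695
t 21.075 pos [ 0.7862 -0.0107  0.1447] zaz -113.27 y [ 0.642  0.112 -0.758] j [-0.15  0.04  1.58  0.27  0.85  1.85] gap 0.0593 F [ 0.6  0.4 -2. ]
mouth [0.66832093 0.07476134 0.0767312 ]
psi 40.76082762561134
29.59399766430252 29.311395825664672 [ 0.0081  0.0035 -0.0071]
[]
```

View pics/s6.png

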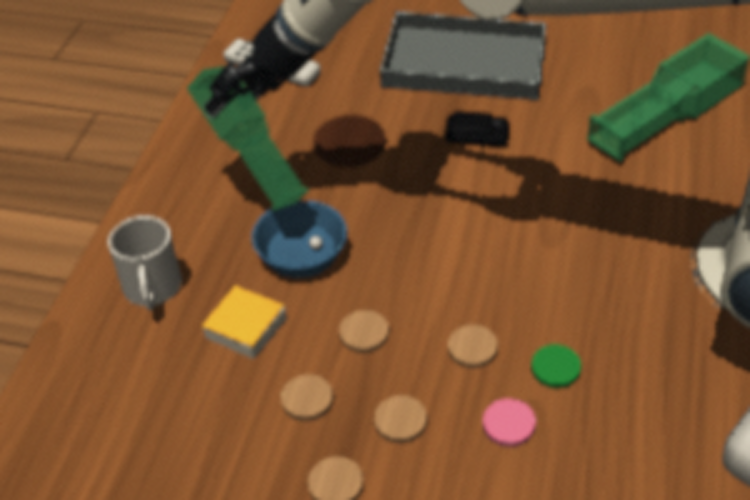

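```bash
python3 -m jog '[{"linear":[-0.025,-0.038,-0.021],"yaw":0},{"linear":[-0.025,-0.038,-0.021],"yaw":0},{"linear":[0,-0.02,0],"yaw":-10.5},{"linear":[0,-0.02,0],"yaw":-10.5},{"linear":[0,-0.02,0],"yaw":-10.5},{"linear":[0,-0.02,0],"yaw":-10.5},{"linear":[0,-0.02,0],"yaw":-10.5},{"linear":[0,-0.02,0],"yaw":-10.5},{"linear":[0,-0.02,0],"yaw":-10.5},{"linear":[0,-0.02,0],"yaw":-10.5},{"linear":[0,0,0],"yaw":-10.5},{"linear":[0,0,0],"yaw":-10.5}]'; python3 -c "
from h import *
st(); print(sense()['ee_rot'].round(3)); print(delta([.45,.079,.30]))"
```

```text
clock: 22.68
position: [0.6834, -0.0282, 0.3673]
ee_rot: [[-0.164, 0.643, 0.748], [-0.946, 0.113, -0.304], [-0.28, -0.757, 0.59]]
force: [0.5, 0.2, -3.9]
finger_gap: 0.691
t 22.675 pos [ 0.6834 -0.0282  0.3673] zaz -22.11 y [ 0.643  0.113 -0.757] j [-0.22 -0.24  1.45  0.26  1.27  0.06] gap 0.059 F [ 0.5  0.2 -3.9]
[[-0.164  0.643  0.748]
 [-0.946  0.113 -0.304]
 [-0.28  -0.757  0.59 ]]
[-0.0444 -0.087  -0.2469]
```

```bash
python3 -m jog '[{"linear":[-0.0074,-0.0145,-0.041],"yaw":0},{"linear":[-0.0074,-0.0145,-0.041],"yaw":0},{"linear":[-0.0074,-0.0145,-0.041],"yaw":0},{"linear":[-0.0074,-0.0145,-0.041],"yaw":0},{"linear":[-0.0074,-0.0145,-0.041],"yaw":0},{"linear":[-0.0074,-0.0145,-0.041],"yaw":0},{"linear":[0,0,0],"yaw":-8.5},{"linear":[0,0,0],"yaw":-8.5},{"linear":[0,0,0],"yaw":-8.4}]'; python3 -c "
from h import *
st(); print(sense()['ee_rot'].round(3));"
```

```text
clock: 23.8
position: [0.472, 0.0843, 0.3077]
ee_rot: [[0.173, 0.629, 0.758], [-0.985, 0.112, 0.132], [-0.002, -0.77, 0.638]]
force: [1.1, 0.5, -2.3]
finger_gap: 0.693
t 23.8 pos [0.472  0.0843 0.3077] zaz 9.89 y [ 0.629  0.112 -0.77 ] j [ 0.05 -0.86  1.95  0.08  1.36 -0.11] gap 0.0592 F [ 1.1  0.5 -2.3]
[[ 0.173  0.629  0.758]
 [-0.985  0.112  0.132]
 [-0.002 -0.77   0.638]]
```

```bash
python3 -m jog '[{"linear":[0,-0.02,-0.05],"yaw":0},{"linear":[0,-0.02,-0.05],"yaw":0},{"linear":[0,-0.02,-0.05],"yaw":0},{"linear":[0,-0.02,-0.05],"yaw":0},{"linear":[0,-0.01,-0.05],"yaw":0},{"linear":[0,-0.01,-0.05],"yaw":0},{"linear":[0,-0.01,-0.05],"yaw":0},{"linear":[0,-0.01,-0.05],"yaw":0}]'; python3 -c "
from h import *
st(); print(sense()['ee_rot'].round(3));"
```

```text
clock: 24.8
position: [0.3724, 0.0764, 0.3016]
ee_rot: [[0.165, 0.389, 0.906], [-0.986, 0.063, 0.152], [0.002, -0.919, 0.394]]
force: [1.1, 0.4, -2.8]
finger_gap: 0.69
t 24.8 pos [0.3724 0.0764 0.3016] zaz 9.55 y [ 0.389  0.063 -0.919] j [ 0.09 -0.86  1.87  0.03  1.72 -0.07] gap 0.0589 F [ 1.1  0.4 -2.8]
[[ 0.165  0.389  0.906]
 [-0.986  0.063  0.152]
 [ 0.002 -0.919  0.394]]
```

```bash
python3 -m jog '[{"linear":[0,-0.01,-0.05],"yaw":0},{"linear":[0,-0.01,-0.05],"yaw":0},{"linear":[0,-0.01,-0.05],"yaw":0},{"linear":[0,-0.005,-0.05],"yaw":0},{"linear":[0,-0.005,-0.05],"yaw":0},{"linear":[0,0,-0.05],"yaw":0},{"linear":[0,0,-0.05],"yaw":0},{"linear":[0,0,-0.05],"yaw":0},{"linear":[0,0,-0.05],"yaw":0}]'; python3 -c "
from h import *
st(); print(sense()['ee_rot'].round(3));"
```

```text
clock: 25.92
position: [0.1993, 0.1133, 0.3706]
ee_rot: [[0.152, 0.134, 0.979], [-0.987, -0.035, 0.158], [0.056, -0.99, 0.127]]
force: [0.8, 0.2, -3.9]
finger_gap: 0.693
t 25.925 pos [0.1993 0.1133 0.3706] zaz 9.16 y [ 0.134 -0.035 -0.99 ] j [ 0.51 -0.86  1.68 -0.12  2.21  0.28] gap 0.0592 F [ 0.8  0.2 -3.9]
[[ 0.152  0.134  0.979]
 [-0.987 -0.035  0.158]
 [ 0.056 -0.99   0.127]]
```

```bash
python3 -m jog '[{"linear":[0.035,0,0.015],"yaw":0},{"linear":[0.035,0,0.015],"yaw":0},{"linear":[0.035,0,0.01],"yaw":0},{"linear":[0.035,0,0],"yaw":0},{"linear":[0.035,0,0],"yaw":0}]'; python3 -c "
from h import *
st(); print(sense()['ee_rot'].round(3));"
python3 -m jog '[{"linear":[-0.02,0,-0.045],"yaw":0},{"linear":[-0.02,0,-0.045],"yaw":0},{"linear":[-0.02,0,-0.045],"yaw":0}]'; python3 -c "
from h import *
st(); print(sense()['ee_rot'].round(3));"
```

```text
clock: 26.55
position: [0.2659, -0.0544, 0.3855]
ee_rot: [[0.153, 0.136, 0.979], [-0.987, -0.038, 0.159], [0.058, -0.99, 0.129]]
force: [0.9, 0.3, -3.9]
finger_gap: 0.695
t 26.55 pos [ 0.2659 -0.0544  0.3855] zaz 9.24 y [ 0.136 -0.038 -0.99 ] j [-0.34 -0.77  1.62  0.01  2.16 -0.49] gap 0.0593 F [ 0.9  0.3 -3.9]
[[ 0.153  0.136  0.979]
 [-0.987 -0.038  0.159]
 [ 0.058 -0.99   0.129]]
clock: 26.92
position: [0.1883, -0.0226, 0.4164]
ee_rot: [[0.153, 0.072, 0.986], [-0.987, -0.029, 0.156], [0.04, -0.997, 0.067]]
force: [-1.0, 0.1, -3.1]
finger_gap: 0.696
t 26.925 pos [ 0.1883 -0.0226  0.4164] zaz 8.97 y [ 0.072 -0.029 -0.997] j [-0.29 -0.86  1.58 -0.01  2.34 -0.45] gap 0.0595 F [-1.   0.1 -3.1]
[[ 0.153  0.072  0.986]
 [-0.987 -0.029  0.156]
 [ 0.04  -0.997  0.067]]
```

```bash
python3 -m jog '[{"linear":[0.01,0,-0.045],"yaw":0},{"linear":[-0.015,0,-0.045],"yaw":0}]'; python3 -c "
from h import *
st(); print(sense()['ee_rot'].round(3));"
```

```text
clock: 27.18
position: [0.1411, -0.043, 0.45]
ee_rot: [[0.156, 0.032, 0.987], [-0.987, -0.019, 0.157], [0.024, -0.999, 0.029]]
force: [-0.3, -0.8, -2.7]
finger_gap: 0.693
t 27.175 pos [ 0.1411 -0.043   0.45  ] zaz 9.02 y [ 0.032 -0.019 -0.999] j [-0.53 -0.86  1.5  -0.    2.46 -0.69] gap 0.0592 F [-0.3 -0.8 -2.7]
[[ 0.156  0.032  0.987]
 [-0.987 -0.019  0.157]
 [ 0.024 -0.999  0.029]]
```

```bash
python3 -m jog '[{"linear":[0.0,0,-0.045],"yaw":0}]'; python3 - <<'E'
from h import *
st(); print(sense()['ee_rot'].round(4))
im=cv2.imread('pics/top1.png')
# tray corners outer rim in crop
i=camera_info('top')
for c in [(594,88),(720,82),(744,273),(617,284)]:
    print(unproj(i,120+c[0]*.375,100+c[1]*.375,z=.035).round(4))
capture('top')
for b in boxes_of('tray','top'): print(b['conf'],c2w(i,b['position']).round(4))
p,d=capture('top'); cv2.imwrite('pics/top7.png',cv2.resize(p[110:230,320:420],(750,900-0),interpolation=cv2.INTER_CUBIC)[:600,:,::-1])
cv2.imwrite('pics/top7.png',cv2.resize(p[115:220,335:415],(457*1,600),interpolation=cv2.INTER_CUBIC)[:,:,::-1])
E
```

```text
clock: 27.3
position: [0.113, -0.0571, 0.4668]
ee_rot: [[0.163, 0.019, 0.986], [-0.987, -0.013, 0.163], [0.016, -1.0, 0.016]]
force: [0.4, -1.6, -3.5]
finger_gap: 0.694
t 27.3 pos [ 0.113  -0.0571  0.4668] zaz 9.39 y [ 0.019 -0.013 -1.   ] j [-0.75 -0.86  1.46  0.01  2.52 -0.91] gap 0.0593 F [ 0.4 -1.6 -3.5]
[[ 0.1628  0.0187  0.9865]
 [-0.9865 -0.0131  0.1631]
 [ 0.016  -0.9997  0.0163]]
[ 0.6301 -0.283   0.035 ]
[ 0.6411 -0.4525  0.035 ]
[ 0.3852 -0.4695  0.035 ]
[ 0.3703 -0.3035  0.035 ]
0.72 [ 0.5083 -0.3808  0.0048]
```

View pics/top7.png

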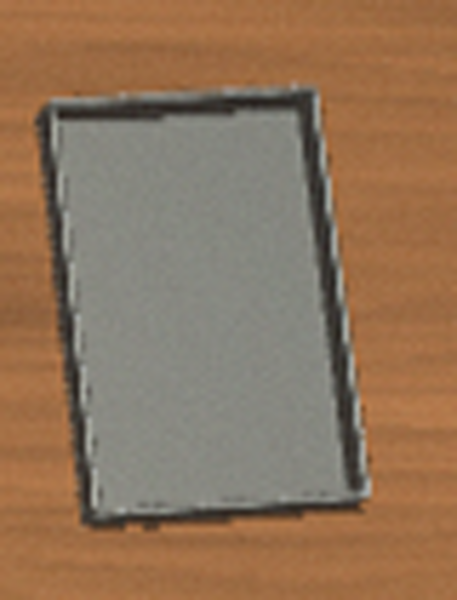

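```bash
python3 -m jog '[{"linear":[0.02,0,0.03],"yaw":0},{"linear":[0.028,0.01,0.032],"yaw":0},{"linear":[0.034,0.02,0.033],"yaw":0},{"linear":[0.034,0.02,0.033],"yaw":0},{"linear":[0.034,0.02,0.033],"yaw":0},{"linear":[0.034,0.02,0.033],"yaw":0},{"linear":[0.034,0.02,0.033],"yaw":0},{"linear":[0.034,0.02,0.033],"yaw":0},{"linear":[0.034,0.02,0.033],"yaw":0},{"linear":[0.034,0.02,0.033],"yaw":0},{"linear":[0.034,0.02,0.033],"yaw":0},{"linear":[0.034,0.02,0.033],"yaw":0}]'
python3 -m jog '[{"linear":[0,0,0],"yaw":10.6},{"linear":[0,0,0],"yaw":10.6},{"linear":[0,0,0],"yaw":10.6},{"linear":[0,0,0],"yaw":10.6},{"linear":[0,0,0],"yaw":10.6},{"linear":[0,0,0],"yaw":10.6},{"linear":[0,0,0],"yaw":10.6},{"linear":[0,0,0],"yaw":10.6},{"linear":[0,0,0],"yaw":10.4}]'
python3 - <<'E'
from h import *
st(); print(sense()['ee_rot'].round(4), delta([.56,-.373,.0124]))
p,d=capture('side'); cv2.imwrite('pics/s8.png',p[:,:,::-1])
E
```

```text
clock: 28.95
position: [0.5677, -0.3804, 0.2643]
ee_rot: [[0.158, 0.017, 0.987], [-0.987, -0.011, 0.158], [0.013, -1.0, 0.015]]
force: [0.4, 0.6, -1.1]
finger_gap: 0.694
clock: 30.08
position: [0.5666, -0.3794, 0.2648]
ee_rot: [[-0.998, 0.016, 0.062], [-0.062, -0.01, -0.998], [-0.015, -1.0, 0.011]]
force: [0.5, 0.4, -2.5]
finger_gap: 0.694
t 30.075 pos [ 0.5666 -0.3794  0.2648] zaz -86.44 y [ 0.016 -0.01  -1.   ] j [-0.64  0.32  0.92  0.    1.89  0.87] gap 0.0593 F [ 0.5  0.4 -2.5]
[[-0.9979  0.0161  0.0621]
 [-0.0623 -0.0103 -0.998 ]
 [-0.0155 -0.9998  0.0113]] [ 0.0101  0.2522 -0.0097]
```

View pics/s8.png

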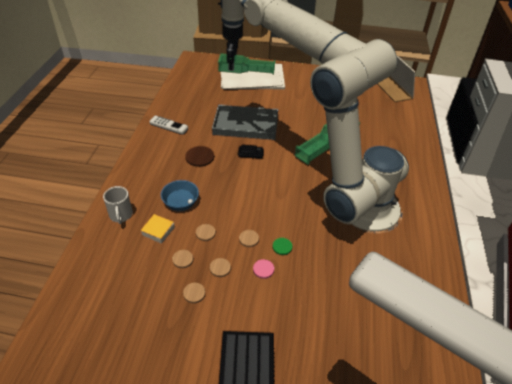

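```bash
python3 -m jog '[{"linear":[0.005,0.05,-0.005],"yaw":0.3},{"linear":[0.002,0.05,-0.004],"yaw":0},{"linear":[0,0.05,0],"yaw":0},{"linear":[0,0.045,0],"yaw":0},{"linear":[0,0.03,0],"yaw":0},{"linear":[0,0.015,0],"yaw":0},{"linear":[0,0,0],"yaw":0}]'; python3 -c "
from h import *
st(); print(delta([.56,-.373,.0124]))"
```

```text
clock: 31.0
position: [0.5604, -0.3754, 0.0243]
ee_rot: [[-0.998, 0.014, 0.061], [-0.062, -0.009, -0.998], [-0.014, -1.0, 0.01]]
force: [-0.4, -0.5, -3.2]
finger_gap: 0.696
t 31.0 pos [ 0.5604 -0.3754  0.0243] zaz -86.48 y [ 0.014 -0.009 -1.   ] j [-0.64  0.33  1.33  0.    1.47  0.87] gap 0.0594 F [-0.4 -0.5 -3.2]
[ 0.0004  0.0119 -0.0025]
```

```bash
python3 -m jog '[{"linear":[0,0.005,-0.002],"yaw":0},{"linear":[0,0.003,0],"yaw":0},{"linear":[0,0.002,0],"yaw":0},{"linear":[0,0,0],"yaw":0}]'; python3 -m jog '[{"linear":[0,0.001,0],"yaw":0},{"linear":[0,0.001,0],"yaw":0},{"linear":[0,0,0],"yaw":0}]'
```

```text
clock: 31.5
position: [0.5596, -0.3756, 0.0156]
ee_rot: [[-0.998, 0.016, 0.058], [-0.058, -0.011, -0.998], [-0.015, -1.0, 0.012]]
force: [0.8, 0.6, -2.9]
finger_gap: 0.696
clock: 31.88
position: [0.5598, -0.3756, 0.0139]
ee_rot: [[-0.998, 0.016, 0.058], [-0.058, -0.011, -0.998], [-0.015, -1.0, 0.012]]
force: [0.2, 0.5, -1.3]
finger_gap: 0.694
```

```bash
python3 -m jog '[{"linear":[0,0.001,0],"yaw":0},{"linear":[0,0.0005,0],"yaw":0},{"linear":[0,0,0],"yaw":0}]'; python3 -m jog '[{"linear":[0,0,0],"yaw":0},{"linear":[0,0,0],"yaw":0},{"linear":[0,0,0],"yaw":0}]' 0.064;  python3 -m jog '[{"linear":[0,0,0],"yaw":0},{"linear":[0,0,0],"yaw":0},{"linear":[0,0,0],"yaw":0}]' 0.084; python3 -m jog '[{"linear":[0,-0.03,0],"yaw":0},{"linear":[0,-0.05,0],"yaw":0},{"linear":[0,-0.05,0],"yaw":0},{"linear":[0,-0.05,0],"yaw":0}]'
python3 - <<'E'
from h import *
st()
p,d=capture('side'); cv2.imwrite('pics/s9.png',cv2.resize(p[60:220,100:320],(770,560),interpolation=cv2.INTER_CUBIC)[:,:,::-1])
p,d=capture('wrist'); cv2.imwrite('pics/w9.png',p[:,:,::-1])
E
```

```text
clock: 32.25
position: [0.56, -0.3757, 0.0135]
ee_rot: [[-0.998, 0.016, 0.058], [-0.058, -0.011, -0.998], [-0.016, -1.0, 0.012]]
force: [-1.3, 1.7, 5.3]
finger_gap: 0.697
clock: 32.62
position: [0.5597, -0.3754, 0.0117]
ee_rot: [[-0.998, 0.016, 0.058], [-0.058, -0.01, -0.998], [-0.015, -1.0, 0.011]]
force: [-0.2, -0.5, -0.1]
finger_gap: 0.755
clock: 33.0
position: [0.5598, -0.3755, 0.012]
ee_rot: [[-0.998, 0.016, 0.058], [-0.058, -0.011, -0.998], [-0.015, -1.0, 0.012]]
force: [0.1, 0.9, 0.9]
finger_gap: 0.986
clock: 33.5
position: [0.5568, -0.3734, 0.1937]
ee_rot: [[-0.998, 0.016, 0.058], [-0.058, -0.011, -0.998], [-0.015, -1.0, 0.012]]
force: [0.3, -0.9, 1.5]
finger_gap: 0.983
t 33.5 pos [ 0.5568 -0.3734  0.1937] zaz -86.67 y [ 0.016 -0.011 -1.   ] j [-0.64  0.26  1.11  0.    1.75  0.87] gap 0.0839 F [ 0.3 -0.9  1.5]
```

View pics/s9.png

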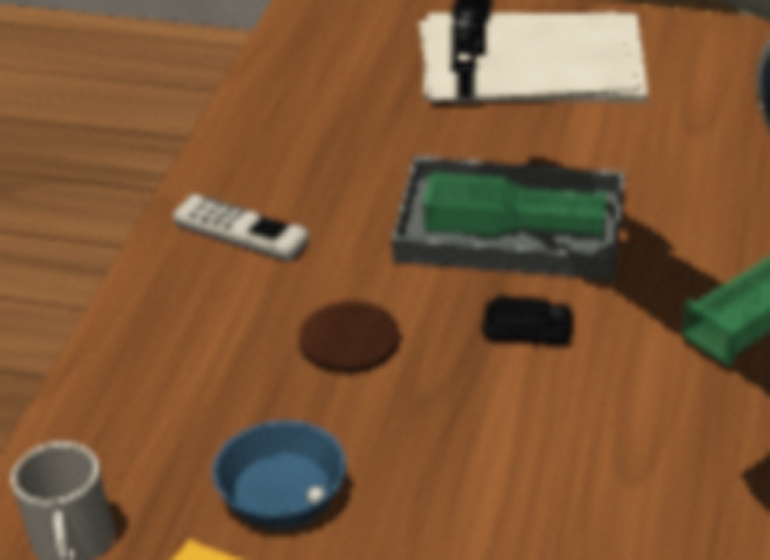

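View pics/w9.png

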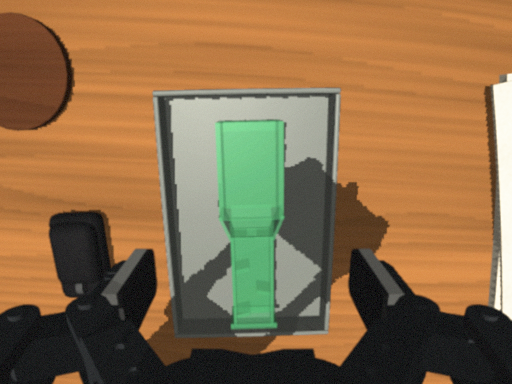

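```bash
python3 - <<'E'
from h import *
i=camera_info('wrist')
for n,u,v,z in [('tail',250,121,.049),('lip',253,327,.041),('wall far out',247,91,.035),('wall near out',252,333,.035),('wfarL',156,93,.035),('wfarR',338,90,.035),('wnL',177,335,.035),('wnR',327,331,.035),('bL',218,160,.045),('bR',285,160,.045)]:
    print(n,unproj(i,u,v,z=z).round(4))
p,d=capture('wrist')
print([ (v,unproj(i,253,v,d=d[v,253]).round(3)[[0,2]].tolist()) for v in range(312,342,2)])
print([ (v,unproj(i,250,v,d=d[v,250]).round(3)[[0,2]].tolist()) for v in range(86,130,3)])
print(unproj(i,253,240,d=d[240,253]),unproj(i,251,150,d=d[150,251]),unproj(i,251,210,d=d[210,251]),unproj(i,253,300,d=d[300,253]))
cv2.imwrite('pics/w10.png',cv2.resize(p[280:350,140:350],(780,260),interpolation=cv2.INTER_CUBIC)[:,:,::-1])
E
```

```text
tail [ 0.6131 -0.374   0.049 ]
lip [ 0.4005 -0.3892  0.041 ]
wall far out [ 0.6385 -0.3702  0.035 ]
wall near out [ 0.3883 -0.389   0.035 ]
wfarL [ 0.6325 -0.2895  0.035 ]
wfarR [ 0.6445 -0.4514  0.035 ]
wnL [ 0.3817 -0.3077  0.035 ]
wnR [ 0.3937 -0.4709  0.035 ]
bL [ 0.5769 -0.3473  0.045 ]
bR [ 0.5802 -0.4076  0.045 ]
[(312, [0.42, 0.043]), (314, [0.417, 0.042]), (316, [0.415, 0.042]), (318, [0.412, 0.042]), (320, [0.41, 0.043]), (322, [0.409, 0.044]), (324, [0.406, 0.043]), (326, [0.405, 0.046]), (328, [0.402, 0.045]), (330, [0.387, 0.028]), (332, [0.387, 0.031]), (334, [0.386, 0.034]), (336, [0.384, 0.035]), (338, [0.355, 0.001]), (340, [0.352, 0.0])]
[(86, [0.645, 0.0]), (89, [0.64, 0.034]), (92, [0.638, 0.036]), (95, [0.635, 0.029]), (98, [0.633, 0.006]), (101, [0.63, 0.005]), (104, [0.627, 0.007]), (107, [0.625, 0.006]), (110, [0.622, 0.006]), (113, [0.619, 0.006]), (116, [0.616, 0.006]), (119, [0.613, 0.004]), (122, [0.612, 0.047]), (125, [0.61, 0.05]), (128, [0.607, 0.049])]
[ 0.50040563 -0.38334964  0.04262604] [ 0.58807781 -0.37631374  0.0494646 ] [ 0.53286249 -0.37944824  0.04951506] [ 0.43390544 -0.38724564  0.04199438]
```

View pics/w10.png

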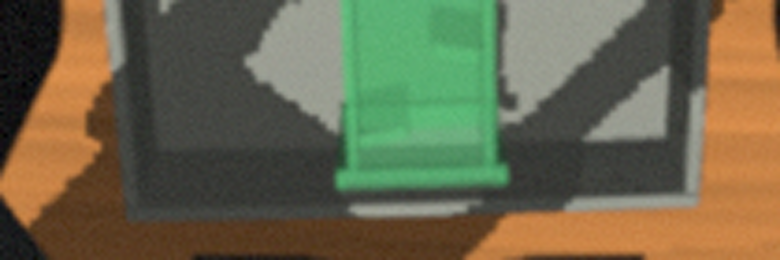

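```bash
cat > disc.py <<'E'
from h import *
def mask_discs(cam,p,kind):
    hsv=cv2.cvtColor(p,cv2.COLOR_RGB2HSV)
    return hsv
def circ(i,cnt,z):
    P=np.array([unproj(i,float(u),float(v),z=z)[:2] for u,v in cnt])
    A=np.c_[2*P,np.ones(len(P))]; s=np.linalg.lstsq(A,(P**2).sum(1),rcond=None)[0]
    return s[:2],np.sqrt(s[2]+s[:2]@s[:2])
def find(cam,guess,z,rad,p=None,i=None,save=None):
    """radial gradient search: subpixel edge along rays around guess"""
    if p is None: p,_=capture(cam); i=camera_info(cam)
    g=cv2.cvtColor(cv2.cvtColor(p,cv2.COLOR_RGB2BGR),cv2.COLOR_BGR2LAB).astype(np.float32)
    g=cv2.GaussianBlur(g,(0,0),0.7)
    c=np.array(guess[:2],float)
    for it in range(4):
        pts=[]
        rr=np.arange(rad-.014,rad+.014,.001)
        for a in np.linspace(0,2*np.pi,60,endpoint=False):
            W=np.array([[c[0]+r*np.cos(a),c[1]+r*np.sin(a),z] for r in rr])
            q=proj(i,W).astype(np.float32)
            col=cv2.remap(g,q[:,0].reshape(1,-1),q[:,1].reshape(1,-1),cv2.INTER_LINEAR)[0]
            dd=np.linalg.norm(col[4:]-col[:-4],axis=1)
            k=np.argmax(dd); 
            if dd[k]>12: pts.append(W[k+2,:2])
        if len(pts)<15: return None
        P=np.array(pts)
        # robust: fixed radius
        from scipy.optimize import least_squares
        f=least_squares(lambda v:np.linalg.norm(P-v,axis=1)-rad,c,loss='soft_l1',f_scale=.002)
        c=f.x
    res=np.linalg.norm(P-c,axis=1)-rad
    return c.round(4),len(P),round(float(np.median(np.abs(res))),4), round(float(np.median(res)),4)
E
python3 - <<'E'
from disc import *
st()
C=[(0.453,.3455),(0.573,.343),(0.503,.446),(0.384,.2175),(0.533,.218)]
for cam in ('top','side'):
    p,d=capture(cam); i=camera_info(cam)
    cv2.imwrite('pics/%s11.png'%cam,p[:,:,::-1])
    print(cam,'stand',find(cam,(.643,-.135),.012,.056,p,i))
    for c in C: print(find(cam,c,.012,.032,p,i))
    print('dish',find(cam,(.652,.098),.038,.066,p,i))
E
```

```text
t 33.65 pos [ 0.5582 -0.3745  0.1973] zaz -86.67 y [ 0.022 -0.016 -1.   ] j [-0.64  0.26  1.1   0.    1.75  0.87] gap 0.0842 F [ 0.2 -0.2 -0.7]
top stand (array([ 0.644 , -0.1389]), 60, 0.001, 0.001)
(array([0.4528, 0.3492]), 60, 0.001, -0.001)
(array([0.5739, 0.3405]), 60, 0.001, -0.001)
(array([0.5079, 0.45  ]), 60, 0.001, -0.001)
(array([0.3875, 0.2205]), 60, 0.0012, -0.0012)
(array([0.5312, 0.2238]), 60, 0.001, -0.001)
dish (array([0.6468, 0.0938]), 60, 0.003, 0.002)
side stand (array([ 0.6453, -0.1318]), 59, 0.0026, 0.0026)
(array([0.4538, 0.3487]), 60, 0.001, -0.001)
(array([0.5748, 0.3402]), 60, 0.001, -0.001)
(array([0.5081, 0.4502]), 60, 0.001, -0.001)
(array([0.3879, 0.2205]), 60, 0.001, -0.001)
(array([0.5316, 0.2237]), 60, 0.0008, -0.0008)
dish (array([0.6526, 0.0982]), 60, 0.0011, -0.0009)
```

View pics/top11.png

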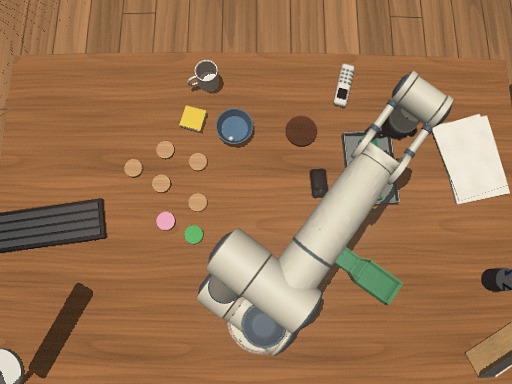

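```bash
python3 -m jog '[{"linear":[0,-0.01,0],"yaw":-10.2},{"linear":[0,-0.01,0],"yaw":-10.2},{"linear":[0,-0.01,0],"yaw":-10.2},{"linear":[0,-0.01,0],"yaw":-10.2},{"linear":[0,-0.01,0],"yaw":-10.2},{"linear":[0,0,0],"yaw":-10.2},{"linear":[0,0,0],"yaw":-10.2},{"linear":[0,0,0],"yaw":-10.2},{"linear":[0,0,0],"yaw":-10.2},{"linear":[0,0,0],"yaw":-10.2}]'; python3 - <<'E'
from h import *
st()
print(delta([.60,-.1,.25])/6, delta([.532,.222,.15]))
E
```

```text
clock: 35.0
position: [0.5557, -0.3727, 0.239]
ee_rot: [[0.27, 0.012, 0.963], [-0.963, -0.008, 0.27], [0.011, -1.0, 0.009]]
force: [-0.7, -0.3, 1.2]
finger_gap: 0.986
t 35.0 pos [ 0.5557 -0.3727  0.239 ] zaz 15.68 y [ 0.012 -0.008 -1.   ] j [-0.64  0.27  1.01  0.    1.84 -0.92] gap 0.0842 F [-0.7 -0.3  1.2]
[-0.04175 -0.0021   0.0194 ] [-0.5799  0.084   0.137 ]
```

```bash
python3 -m jog '[{"linear":[-0.041,-0.002,0.03],"yaw":0},{"linear":[-0.041,-0.002,0.03],"yaw":0},{"linear":[-0.041,-0.002,0.03],"yaw":0},{"linear":[-0.041,-0.002,0.03],"yaw":0},{"linear":[-0.041,-0.002,0.03],"yaw":0}]'; python3 - <<'E'
from disc import *
st()
i=camera_info('wrist');p,d=capture('wrist')
print('stand',find('wrist',(.644,-.137),.012,.056,p,i))
print(unproj(i,250,150,d=d[150,250]))
cv2.imwrite('pics/w12.png',p[:,:,::-1])
print(delta([.532,.2238,.12]))
E
```

```text
clock: 35.62
position: [0.6464, -0.1338, 0.2481]
ee_rot: [[0.264, 0.012, 0.964], [-0.964, -0.01, 0.264], [0.012, -1.0, 0.009]]
force: [1.1, 0.3, 0.7]
finger_gap: 0.98
t 35.625 pos [ 0.6464 -0.1338  0.2481] zaz 15.34 y [ 0.012 -0.01  -1.   ] j [-0.25  0.25  1.02 -0.01  1.85 -0.52] gap 0.0837 F [1.1 0.3 0.7]
stand (array([ 0.6465, -0.1398]), 60, 0.0001, -0.0)
[ 0.64430836 -0.12695868  0.01194733]
[-0.3706  0.1247 -0.0183]
```

View pics/w12.png

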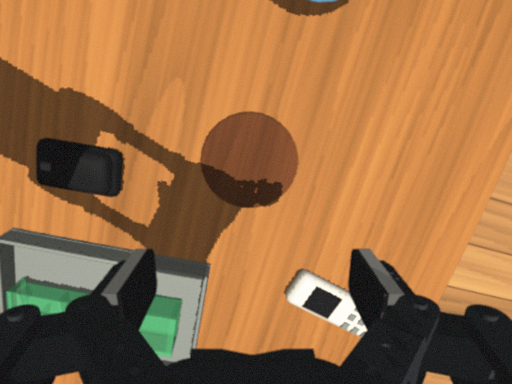

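```bash
python3 -m jog '[{"linear":[-0.046,0,-0.002],"yaw":0},{"linear":[-0.046,0.01,-0.002],"yaw":0},{"linear":[-0.046,0.015,-0.002],"yaw":0},{"linear":[-0.046,0.02,-0.002],"yaw":0},{"linear":[-0.046,0.02,-0.002],"yaw":0},{"linear":[-0.046,0.02,-0.003],"yaw":0},{"linear":[-0.046,0.02,-0.003],"yaw":0},{"linear":[-0.046,0.02,-0.002],"yaw":0},{"linear":[0,0,0],"yaw":0}]' 0.084; python3 - <<'E'
from disc import *
st()
i=camera_info('wrist');p,d=capture('wrist')
r=find('wrist',(.5315,.2238),.012,.032,p,i);print(r)
print(delta([*r[0],-.003]))
cv2.imwrite('pics/w13.png',p[:,:,::-1])
E
```

```text
clock: 36.8
position: [0.5306, 0.2151, 0.1156]
ee_rot: [[0.269, 0.008, 0.963], [-0.963, -0.012, 0.269], [0.014, -1.0, 0.004]]
force: [0.5, -0.4, 0.1]
finger_gap: 0.981
t 36.8 pos [0.5306 0.2151 0.1156] zaz 15.59 y [ 0.008 -0.012 -1.   ] j [ 0.33  0.02  1.51 -0.01  1.61  0.06] gap 0.0838 F [ 0.5 -0.4  0.1]
(array([0.5304, 0.2229]), 60, 0.001, -0.001)
[-1.110e-02  1.202e-01  1.000e-04]
```

View pics/w13.png

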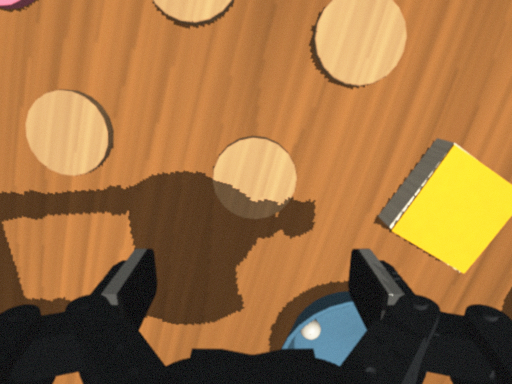

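```bash
python3 -m jog '[{"linear":[-0.0065,0.04,0],"yaw":0},{"linear":[-0.005,0.04,0],"yaw":0},{"linear":[0,0.025,0],"yaw":0},{"linear":[0,0.01,0],"yaw":0},{"linear":[0,0.003,0],"yaw":0},{"linear":[0,0,0],"yaw":0}]'; python3 -m jog '[{"linear":[0,0,0],"yaw":0},{"linear":[0,0,0],"yaw":0},{"linear":[0,0,0],"yaw":0},{"linear":[0,0,0],"yaw":0}]' 0.055; python3 -c "
from h import *
st(); print(delta([.531,.2235,-.003]))"
```

```text
clock: 37.6
position: [0.5334, 0.2229, 0.0035]
ee_rot: [[0.264, 0.017, 0.964], [-0.964, -0.01, 0.264], [0.014, -1.0, 0.014]]
force: [-0.0, 0.2, 0.6]
finger_gap: 0.982
clock: 38.1
position: [0.5336, 0.2234, 0.0048]
ee_rot: [[0.264, 0.019, 0.964], [-0.964, -0.01, 0.265], [0.014, -1.0, 0.015]]
force: [-2.0, -1.2, 7.6]
finger_gap: 0.697
t 38.1 pos [0.5336 0.2234 0.0048] zaz 15.35 y [ 0.019 -0.01  -1.   ] j [ 0.35  0.1   1.63 -0.02  1.4   0.08] gap 0.0595 F [-2.  -1.2  7.6]
[-0.0009  0.0077 -0.0026]
```

```bash
python3 - <<'E'
from h import *
p,d=capture('wrist')
cv2.imwrite('pics/w14.png',p[:,:,::-1])
st()
E
```

```text
t 38.15 pos [0.5336 0.2234 0.0048] zaz 15.35 y [ 0.019 -0.01  -1.   ] j [ 0.35  0.1   1.63 -0.02  1.4   0.08] gap 0.0595 F [-2.9 -1.   6.8]
```

View pics/w14.png

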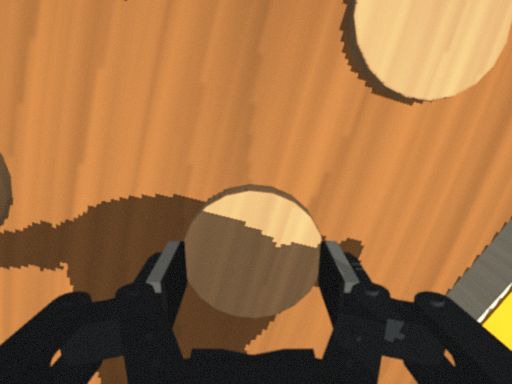

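```bash
python3 -m jog '[{"linear":[0,0,0],"yaw":0},{"linear":[0,-0.01,0],"yaw":0},{"linear":[0,-0.03,0],"yaw":0},{"linear":[0,-0.02,0],"yaw":0}]'; python3 - <<'E'
from h import *
p,d=capture('wrist')
cv2.imwrite('pics/w15.png',p[:,:,::-1])
st()
p,d=capture('side')
cv2.imwrite('pics/s15.png',cv2.resize(p[150:330,130:350],(733,600),interpolation=cv2.INTER_CUBIC)[:,:,::-1])
E
```

```text
clock: 38.65
position: [0.5322, 0.224, 0.0644]
ee_rot: [[0.265, 0.018, 0.964], [-0.964, -0.01, 0.265], [0.014, -1.0, 0.015]]
force: [0.7, -0.1, -0.3]
finger_gap: 0.697
t 38.7 pos [0.5334 0.2244 0.0675] zaz 15.35 y [ 0.022 -0.008 -1.   ] j [ 0.35  0.05  1.57 -0.02  1.51  0.08] gap 0.0591 F [1.5 0.9 2.6]
```

View pics/w15.png

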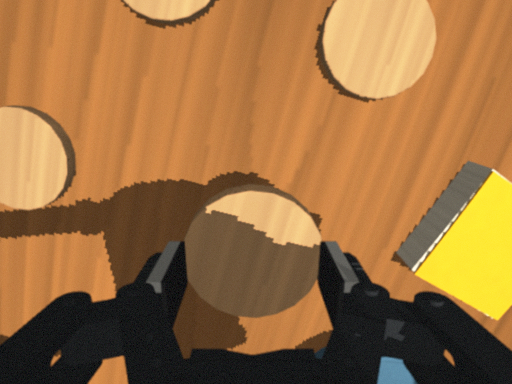

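View pics/s15.png

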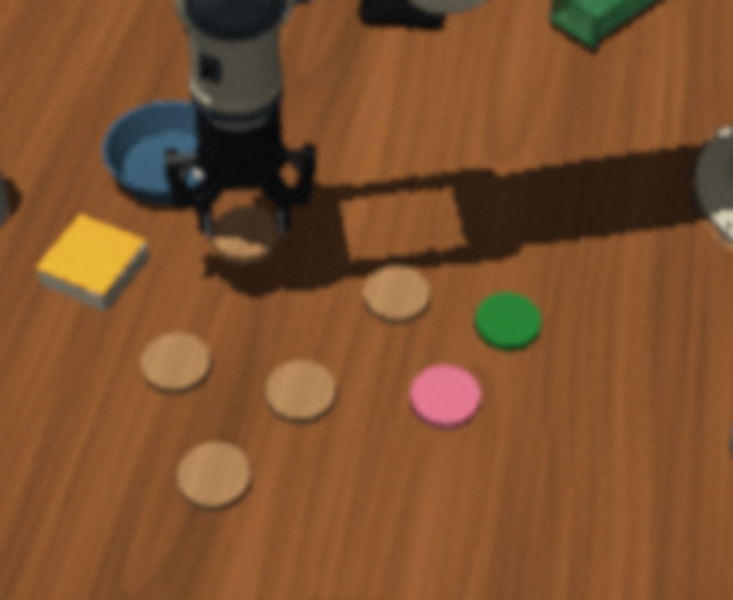

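```bash
cat >> disc.py <<'E'
def held(dz=.0048):
    s=sense(); i=camera_info('wrist'); p,_=capture('wrist'); R=np.array(s['ee_rot'])
    r=find('wrist',s['position'][:2],s['position'][2]-dz+.012,.032,p,i)
    if r is None: print('none'); return
    v=np.r_[r[0],s['position'][2]-dz+.012]-s['position']
    print('held',r,'tool off',(R.T@v).round(4))
E
python3 - <<'E'
from disc import *
held(); st(); print(delta([.6455,-.1393,.0168]))
E
```

```text
held (array([0.5332, 0.2251]), 60, 0.001, -0.0009) tool off [-0.0006 -0.0072  0.0001]
t 38.8 pos [0.5325 0.2241 0.064 ] zaz 15.35 y [ 0.019 -0.009 -1.   ] j [ 0.35  0.05  1.57 -0.02  1.51  0.08] gap 0.0596 F [-0.3  0.1  0.3]
[0.3796 0.0527 0.012 ]
```

```bash
python3 -m jog '[{"linear":[0.0475,-0.03,0.0015],"yaw":0},{"linear":[0.0475,-0.03,0.0015],"yaw":0},{"linear":[0.0475,0,0.0015],"yaw":0},{"linear":[0.0475,0,0.0015],"yaw":0},{"linear":[0.0475,0,0.0015],"yaw":0},{"linear":[0.0475,0.02,0.0015],"yaw":0},{"linear":[0.0475,0.02,0.0015],"yaw":0},{"linear":[0.0475,0,0.0015],"yaw":0},{"linear":[0,0,0],"yaw":0}]'; python3 - <<'E'
from disc import *
st(); print(delta([.6455,-.1393,.0168]))
E
```

```text
clock: 39.92
position: [0.6427, -0.1426, 0.0852]
ee_rot: [[0.26, 0.012, 0.965], [-0.965, -0.011, 0.26], [0.014, -1.0, 0.009]]
force: [-0.2, -0.1, 0.1]
finger_gap: 0.698
t 39.925 pos [ 0.6427 -0.1426  0.0852] zaz 15.1 y [ 0.012 -0.011 -1.   ] j [-0.27  0.25  1.31 -0.01  1.56 -0.53] gap 0.0596 F [-0.2 -0.1  0.1]
[-0.0034  0.0683  0.003 ]
```

```bash
python3 -m jog '[{"linear":[-0.003,0.03,0.003],"yaw":0},{"linear":[0,0.025,0],"yaw":0},{"linear":[0,0.008,0],"yaw":0},{"linear":[0,0.002,0],"yaw":0},{"linear":[0,0,0],"yaw":0},{"linear":[0,0,0],"yaw":0}]'; python3 - <<'E'
from disc import *
st(); print(delta([.6455,-.1393,.0168]))
E
```

```text
clock: 40.67
position: [0.6471, -0.1365, 0.0243]
ee_rot: [[0.264, 0.018, 0.964], [-0.964, -0.011, 0.265], [0.015, -1.0, 0.014]]
force: [-0.1, 0.4, 0.2]
finger_gap: 0.697
t 40.675 pos [ 0.6471 -0.1365  0.0243] zaz 15.35 y [ 0.018 -0.011 -1.   ] j [-0.26  0.29  1.37 -0.01  1.46 -0.52] gap 0.0595 F [-0.1  0.4  0.2]
[ 0.0022  0.0075 -0.0024]
```

```bash
python3 -m jog '[{"linear":[0.002,0.004,-0.0025],"yaw":0},{"linear":[0,0.002,0],"yaw":0},{"linear":[0,0,0],"yaw":0},{"linear":[0,0,0],"yaw":0}]'; python3 - <<'E'
from disc import *
st(); print(delta([.6455,-.1393,.0168]))
E
```

```text
clock: 41.18
position: [0.6446, -0.1393, 0.017]
ee_rot: [[0.264, 0.016, 0.964], [-0.964, -0.011, 0.264], [0.015, -1.0, 0.012]]
force: [-0.5, -0.6, 1.3]
finger_gap: 0.697
t 41.175 pos [ 0.6446 -0.1393  0.017 ] zaz 15.33 y [ 0.016 -0.011 -1.   ] j [-0.26  0.29  1.38 -0.01  1.45 -0.53] gap 0.0595 F [-0.5 -0.6  1.3]
[0.0003 0.0002 0.0008]
```

Placed within a millimetre; release slowly, back off and check.

```bash
python3 -m jog '[{"linear":[0,0,0],"yaw":0},{"linear":[0,0,0],"yaw":0}]' 0.07; python3 -m jog '[{"linear":[0,0,0],"yaw":0},{"linear":[0,-0.005,0],"yaw":0},{"linear":[0,-0.04,0],"yaw":0},{"linear":[0,-0.045,0],"yaw":0},{"linear":[0,-0.02,0],"yaw":0},{"linear":[0,0,0],"yaw":0}]' 0.084; python3 - <<'E'
from disc import *
st()
i=camera_info('wrist');p,d=capture('wrist'); cv2.imwrite('pics/w16.png',p[:,:,::-1])
print('c1',find('wrist',(.6455,-.1393),.024,.032,p,i),'stand',find('wrist',(.6455,-.1393),.012,.056,p,i))
p,d=capture('top');i=camera_info('top')
for c in [(0.453,.349),(0.5745,.3403),(0.508,.45),(0.3877,.2205)]: print(find('top',c,.012,.032,p,i))
print(delta([.3877,.2205,.1]),delta([.5745,.3403,.1]))
E
```

```text
clock: 41.42
position: [0.6446, -0.1388, 0.0166]
ee_rot: [[0.265, 0.015, 0.964], [-0.964, -0.01, 0.265], [0.014, -1.0, 0.012]]
force: [0.1, -0.2, 0.2]
finger_gap: 0.815
clock: 42.18
position: [0.6439, -0.1381, 0.1288]
ee_rot: [[0.264, 0.019, 0.964], [-0.964, -0.012, 0.265], [0.016, -1.0, 0.016]]
force: [0.8, 0.7, -0.1]
finger_gap: 0.981
t 42.175 pos [ 0.6439 -0.1381  0.1288] zaz 15.35 y [ 0.019 -0.012 -1.   ] j [-0.26  0.23  1.26 -0.01  1.63 -0.53] gap 0.0837 F [ 0.8  0.7 -0.1]
c1 (array([ 0.6447, -0.1384]), 60, 0.0001, -0.0001) stand (array([ 0.6462, -0.1392]), 60, 0.0002, -0.0002)
(array([0.4528, 0.3491]), 60, 0.001, -0.001)
(array([0.5741, 0.3407]), 60, 0.0009, -0.0009)
(array([0.5079, 0.4499]), 60, 0.001, -0.001)
(array([0.3873, 0.2204]), 60, 0.0011, -0.0011)
[-0.4131  0.0178 -0.151 ] [-0.4792  0.0191  0.0608]
```

View pics/w16.png

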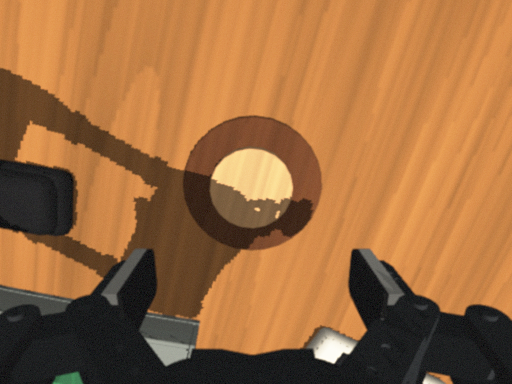

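```bash
python3 -m jog '[{"linear":[-0.046,0,-0.017],"yaw":0},{"linear":[-0.046,0,-0.017],"yaw":0},{"linear":[-0.046,0,-0.017],"yaw":0},{"linear":[-0.046,0,-0.017],"yaw":0},{"linear":[-0.046,0,-0.017],"yaw":0},{"linear":[-0.046,0,-0.017],"yaw":0},{"linear":[-0.046,0.01,-0.017],"yaw":0},{"linear":[-0.046,0.01,-0.017],"yaw":0},{"linear":[-0.045,0,-0.015],"yaw":0},{"linear":[0,0,0],"yaw":0}]'; python3 - <<'E'
from disc import *
st()
i=camera_info('wrist');p,d=capture('wrist')
r=find('wrist',(.3876,.2204),.012,.032,p,i);print(r)
print(delta([*r[0],.003]), delta([.3876,.2204,.003]))
E
```

```text
clock: 43.52
position: [0.3858, 0.2218, 0.0964]
ee_rot: [[0.269, 0.011, 0.963], [-0.963, -0.012, 0.269], [0.014, -1.0, 0.008]]
force: [0.0, -0.3, -0.7]
finger_gap: 0.98
t 43.525 pos [0.3858 0.2218 0.0964] zaz 15.62 y [ 0.011 -0.012 -1.   ] j [ 0.46 -0.33  1.86 -0.02  1.61  0.18] gap 0.0837 F [ 0.  -0.3 -0.7]
(array([0.388 , 0.2181]), 60, 0.001, -0.0)
[ 0.0013  0.0938 -0.0005] [-0.001   0.0938 -0.0003]
```

```bash
python3 -m jog '[{"linear":[0,0.04,0],"yaw":0},{"linear":[0,0.035,0],"yaw":0},{"linear":[0,0.01,0],"yaw":0},{"linear":[0,0.005,0],"yaw":0},{"linear":[0,0,0],"yaw":0},{"linear":[0,0,0],"yaw":0}]'; python3 -c "
from h import *
st(); print(delta([.3877,.2196,.003]))"
```

```text
clock: 44.32
position: [0.3907, 0.2196, 0.0104]
ee_rot: [[0.264, 0.018, 0.964], [-0.964, -0.01, 0.264], [0.014, -1.0, 0.014]]
force: [0.3, -0.1, 1.0]
finger_gap: 0.979
t 44.325 pos [0.3907 0.2196 0.0104] zaz 15.34 y [ 0.018 -0.01  -1.   ] j [ 0.45 -0.27  1.96 -0.02  1.43  0.18] gap 0.0836 F [ 0.3 -0.1  1. ]
[-0.0009  0.0074 -0.003 ]
```

```bash
python3 -m jog '[{"linear":[-0.001,0.004,-0.002],"yaw":0},{"linear":[0,0.003,-0.001],"yaw":0},{"linear":[0,0,0],"yaw":0}]';  python3 -m jog '[{"linear":[0,0,0],"yaw":0},{"linear":[0,0,0],"yaw":0},{"linear":[0,0,0],"yaw":0},{"linear":[0,0,0],"yaw":0},{"linear":[0,0,0],"yaw":0}]' 0.055; python3 -c "
from h import *
st()"
```

```text
clock: 44.7
position: [0.3864, 0.2193, 0.0016]
ee_rot: [[0.265, 0.015, 0.964], [-0.964, -0.011, 0.265], [0.014, -1.0, 0.012]]
force: [0.1, -0.8, -0.3]
finger_gap: 0.983
clock: 45.32
position: [0.3873, 0.2197, 0.0031]
ee_rot: [[0.264, 0.017, 0.964], [-0.964, -0.01, 0.265], [0.014, -1.0, 0.014]]
force: [-0.7, -0.0, 5.3]
finger_gap: 0.702
t 45.325 pos [0.3873 0.2197 0.0031] zaz 15.35 y [ 0.017 -0.01  -1.   ] j [ 0.45 -0.27  1.98 -0.02  1.42  0.19] gap 0.0599 F [-0.7 -0.   5.3]
```

```bash
python3 -m jog '[{"linear":[0,-0.04,0],"yaw":0},{"linear":[0,-0.05,0],"yaw":0},{"linear":[0,0,0],"yaw":0}]'; python3 - <<'E'
from disc import *
held(.0031); st(); print(delta([.6455,-.139,.085]))
E
```

```text
clock: 45.7
position: [0.3877, 0.2215, 0.0969]
ee_rot: [[0.264, 0.023, 0.964], [-0.964, -0.007, 0.265], [0.013, -1.0, 0.021]]
force: [0.1, -0.1, -0.4]
finger_gap: 0.706
held (array([0.3873, 0.2212]), 60, 0.001, -0.001) tool off [ 0.0003 -0.0089 -0.0003]
t 45.75 pos [0.3866 0.2209 0.0941] zaz 15.34 y [ 0.02  -0.009 -1.   ] j [ 0.46 -0.33  1.87 -0.02  1.6   0.19] gap 0.0605 F [-0.5 -0.8 -1. ]
[0.4154 0.0173 0.1543]
```

```bash
python3 -m jog '[{"linear":[0.046,-0.01,0.017],"yaw":0},{"linear":[0.046,0,0.017],"yaw":0},{"linear":[0.046,0,0.017],"yaw":0},{"linear":[0.046,0,0.017],"yaw":0},{"linear":[0.046,0,0.017],"yaw":0},{"linear":[0.046,0,0.017],"yaw":0},{"linear":[0.046,0.01,0.017],"yaw":0},{"linear":[0.046,0.01,0.017],"yaw":0},{"linear":[0.046,0,0.018],"yaw":0},{"linear":[0,0.02,0],"yaw":0},{"linear":[0,0.015,0],"yaw":0},{"linear":[0,0,0],"yaw":0}]'; python3 - <<'E'
from disc import *
st(); print(delta([.6455,-.139,.0271]))
E
```

```text
clock: 47.25
position: [0.642, -0.1371, 0.0515]
ee_rot: [[0.265, 0.01, 0.964], [-0.964, -0.009, 0.266], [0.011, -1.0, 0.008]]
force: [0.6, -0.1, 0.5]
finger_gap: 0.703
t 47.25 pos [ 0.642  -0.1371  0.0515] zaz 15.4 y [ 0.01  -0.009 -1.   ] j [-0.26  0.27  1.35 -0.01  1.51 -0.53] gap 0.0601 F [ 0.6 -0.1  0.5]
[0.0025 0.0245 0.0027]
```

```bash
python3 -m jog '[{"linear":[0.0025,0.012,0.003],"yaw":0},{"linear":[0,0.007,0],"yaw":0},{"linear":[0,0.002,0],"yaw":0},{"linear":[0,0,0],"yaw":0},{"linear":[0,0,0],"yaw":0}]'; python3 - <<'E'
from disc import *
st(); print(delta([.6455,-.139,.0271]))
E
```

```text
clock: 47.88
position: [0.6482, -0.1405, 0.0344]
ee_rot: [[0.264, 0.016, 0.964], [-0.964, -0.011, 0.265], [0.015, -1.0, 0.013]]
force: [0.1, 0.0, -0.6]
finger_gap: 0.705
t 47.875 pos [ 0.6482 -0.1405  0.0344] zaz 15.34 y [ 0.016 -0.011 -1.   ] j [-0.26  0.29  1.36 -0.01  1.48 -0.53] gap 0.0602 F [ 0.1  0.  -0.6]
[-0.0023  0.0073 -0.0023]
```

```bash
python3 -m jog '[{"linear":[-0.002,0.004,-0.002],"yaw":0},{"linear":[0,0.002,0],"yaw":0},{"linear":[0,0,0],"yaw":0},{"linear":[0,0,0],"yaw":0}]'; python3 - <<'E'
from disc import *
st(); print(delta([.6455,-.139,.0271]))
E
```

```text
clock: 48.38
position: [0.6456, -0.1391, 0.0279]
ee_rot: [[0.264, 0.016, 0.964], [-0.964, -0.011, 0.265], [0.014, -1.0, 0.012]]
force: [-0.1, 0.8, 0.3]
finger_gap: 0.703
t 48.375 pos [ 0.6456 -0.1391  0.0279] zaz 15.34 y [ 0.016 -0.011 -1.   ] j [-0.26  0.29  1.37 -0.01  1.46 -0.53] gap 0.06 F [-0.1  0.8  0.3]
[-0.0002  0.0008 -0.0001]
```

Now 0.8 mm above contact at most, so release; next coaster after that is the one near (0.574, 0.340).

```bash
python3 -m jog '[{"linear":[0,0.0005,0],"yaw":0},{"linear":[0,0,0],"yaw":0},{"linear":[0,0,0],"yaw":0}]' 0.07; python3 -m jog '[{"linear":[0,0,0],"yaw":0},{"linear":[0,-0.005,0],"yaw":0},{"linear":[0,-0.04,0],"yaw":0},{"linear":[0,-0.045,0],"yaw":0},{"linear":[0,-0.02,0],"yaw":0},{"linear":[0,0,0],"yaw":0}]' 0.084; python3 - <<'E'
from disc import *
st()
i=camera_info('wrist');p,d=capture('wrist'); cv2.imwrite('pics/w17.png',p[:,:,::-1])
print('c2',find('wrist',(.6455,-.1393),.036,.032,p,i),'stand',find('wrist',(.6455,-.1393),.012,.056,p,i))
print(unproj(i,253,190,d=d[190,253]))
p,d=capture('top');i=camera_info('top')
for c in [(0.453,.349),(0.5745,.3403),(0.508,.45)]: print(find('top',c,.012,.032,p,i))
print(delta([.5743,.3405,.1]))
E
```

```text
clock: 48.75
position: [0.6457, -0.1392, 0.0275]
ee_rot: [[0.264, 0.016, 0.964], [-0.964, -0.011, 0.265], [0.014, -1.0, 0.012]]
force: [-0.2, -0.0, -0.2]
finger_gap: 0.821
clock: 49.5
position: [0.6447, -0.1382, 0.1393]
ee_rot: [[0.264, 0.019, 0.964], [-0.964, -0.012, 0.265], [0.016, -1.0, 0.015]]
force: [0.2, -0.3, 0.5]
finger_gap: 0.984
t 49.5 pos [ 0.6447 -0.1382  0.1393] zaz 15.35 y [ 0.019 -0.012 -1.   ] j [-0.26  0.23  1.24 -0.01  1.65 -0.53] gap 0.084 F [ 0.2 -0.3  0.5]
c2 (array([ 0.6455, -0.1388]), 60, 0.0001, -0.0) stand (array([ 0.6463, -0.1394]), 60, 0.0, -0.0)
[ 0.64724442 -0.1382464   0.03617762]
(array([0.4529, 0.3492]), 60, 0.001, -0.001)
(array([0.5741, 0.3406]), 60, 0.001, -0.001)
(array([0.5078, 0.4499]), 60, 0.001, -0.001)
[-0.4799  0.0296  0.0597]
```

View pics/w17.png

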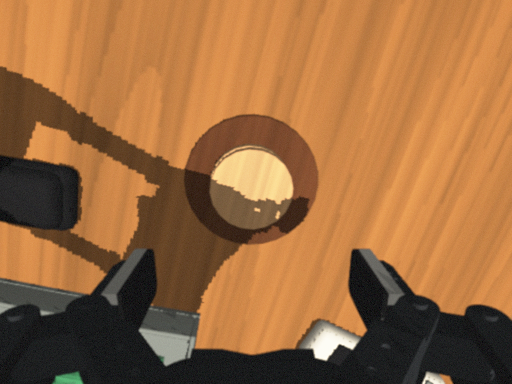

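```bash
python3 -m jog '[{"linear":[-0.048,0,0.006],"yaw":0},{"linear":[-0.048,0,0.006],"yaw":0},{"linear":[-0.048,0,0.006],"yaw":0},{"linear":[-0.048,0,0.006],"yaw":0},{"linear":[-0.048,0,0.006],"yaw":0},{"linear":[-0.048,0,0.006],"yaw":0},{"linear":[-0.048,0,0.006],"yaw":0},{"linear":[-0.048,0.01,0.006],"yaw":0},{"linear":[-0.048,0.02,0.006],"yaw":0},{"linear":[-0.048,0.03,0.006],"yaw":0},{"linear":[0,0.02,0],"yaw":0},{"linear":[0,0,0],"yaw":0}]'; python3 - <<'E'
from disc import *
st()
i=camera_info('wrist');p,d=capture('wrist')
r=find('wrist',(.5743,.3405),.012,.032,p,i);print(r)
print(delta([.5743,.3403,.003]))
E
```

```text
clock: 51.1
position: [0.5739, 0.3385, 0.0462]
ee_rot: [[0.265, 0.009, 0.964], [-0.964, -0.015, 0.265], [0.017, -1.0, 0.004]]
force: [-1.2, -0.7, -0.1]
finger_gap: 0.978
t 51.1 pos [0.5739 0.3385 0.0462] zaz 15.36 y [ 0.009 -0.015 -1.   ] j [ 0.49  0.31  1.31 -0.02  1.52  0.22] gap 0.0835 F [-1.2 -0.7 -0.1]
(array([0.5744, 0.338 ]), 60, 0.001, -0.0)
[-0.0027  0.0457 -0.0008]
```

```bash
python3 -m jog '[{"linear":[-0.002,0.02,-0.001],"yaw":0},{"linear":[0,0.012,0],"yaw":0},{"linear":[0,0.005,0],"yaw":0},{"linear":[0,0,0],"yaw":0},{"linear":[0,0,0],"yaw":0}]'; python3 -c "
from h import *
st(); print(delta([.5743,.3395,.002]))"
```

```text
clock: 51.78
position: [0.5755, 0.3413, 0.0149]
ee_rot: [[0.264, 0.017, 0.964], [-0.964, -0.01, 0.264], [0.014, -1.0, 0.013]]
force: [-0.5, -0.0, -0.0]
finger_gap: 0.984
t 51.775 pos [0.5755 0.3413 0.0149] zaz 15.33 y [ 0.017 -0.01  -1.   ] j [ 0.49  0.33  1.35 -0.02  1.46  0.23] gap 0.084 F [-0.5 -0.  -0. ]
[ 0.0013  0.0129 -0.0019]
```

```bash
python3 -m jog '[{"linear":[0.001,0.008,-0.002],"yaw":0},{"linear":[0,0.004,0],"yaw":0},{"linear":[0,0,0],"yaw":0}]';  python3 -m jog '[{"linear":[0,0,0],"yaw":0},{"linear":[0,0,0],"yaw":0},{"linear":[0,0,0],"yaw":0},{"linear":[0,0,0],"yaw":0},{"linear":[0,0,0],"yaw":0}]' 0.055; python3 -c "
from h import *
st()"
```

```text
clock: 52.15
position: [0.5732, 0.3394, 0.0013]
ee_rot: [[0.264, 0.014, 0.964], [-0.964, -0.011, 0.265], [0.015, -1.0, 0.011]]
force: [-0.3, -0.2, 0.6]
finger_gap: 0.986
clock: 52.78
position: [0.5743, 0.3399, 0.0034]
ee_rot: [[0.264, 0.017, 0.964], [-0.964, -0.01, 0.265], [0.014, -1.0, 0.014]]
force: [0.1, -0.1, 5.3]
finger_gap: 0.706
t 52.775 pos [0.5743 0.3399 0.0034] zaz 15.34 y [ 0.017 -0.01  -1.   ] j [ 0.49  0.33  1.36 -0.02  1.44  0.23] gap 0.0603 F [ 0.1 -0.1  5.3]
```

```bash
python3 -m jog '[{"linear":[0,-0.04,0],"yaw":0},{"linear":[0,-0.05,0],"yaw":0},{"linear":[0,-0.02,0],"yaw":0},{"linear":[0,0,0],"yaw":0}]'; python3 - <<'E'
from disc import *
held(.0034); st(); print(delta([.6457,-.139,.1]))
E
```

```text
clock: 53.28
position: [0.5726, 0.3411, 0.1135]
ee_rot: [[0.264, 0.018, 0.964], [-0.964, -0.009, 0.265], [0.014, -1.0, 0.015]]
force: [0.4, -0.2, 0.1]
finger_gap: 0.703
held (array([0.573 , 0.3398]), 60, 0.0016, 0.0001) tool off [ 0.0015 -0.0086  0.0001]
t 53.325 pos [0.5718 0.3407 0.1111] zaz 15.34 y [ 0.015 -0.011 -1.   ] j [ 0.49  0.27  1.24 -0.02  1.62  0.23] gap 0.0601 F [-0.3  0.2 -1.4]
[ 0.4819  0.0175 -0.0558]
```

```bash
python3 -m jog '[{"linear":[0.048,0,-0.0055],"yaw":0},{"linear":[0.048,0,-0.0055],"yaw":0},{"linear":[0.048,0,-0.0055],"yaw":0},{"linear":[0.048,0,-0.0055],"yaw":0},{"linear":[0.048,0,-0.0055],"yaw":0},{"linear":[0.048,0,-0.0055],"yaw":0},{"linear":[0.048,0,-0.0055],"yaw":0},{"linear":[0.048,0.01,-0.0055],"yaw":0},{"linear":[0.048,0.01,-0.0055],"yaw":0},{"linear":[0.048,0.01,-0.0055],"yaw":0},{"linear":[0,0.015,0],"yaw":0},{"linear":[0,0,0],"yaw":0}]'; python3 - <<'E'
from disc import *
st(); print(delta([.6454,-.138,.0394]))
E
```

```text
clock: 54.82
position: [0.6444, -0.1363, 0.0685]
ee_rot: [[0.264, 0.008, 0.964], [-0.964, -0.008, 0.264], [0.01, -1.0, 0.006]]
force: [0.3, 0.5, -0.7]
finger_gap: 0.7
t 54.825 pos [ 0.6444 -0.1363  0.0685] zaz 15.31 y [ 0.008 -0.008 -1.   ] j [-0.26  0.27  1.32 -0.01  1.54 -0.52] gap 0.0598 F [ 0.3  0.5 -0.7]
[0.0016 0.0291 0.0004]
```

```bash
python3 -m jog '[{"linear":[0.001,0.014,0],"yaw":0},{"linear":[0,0.007,0],"yaw":0},{"linear":[0,0.002,0],"yaw":0},{"linear":[0,0,0],"yaw":0},{"linear":[0,0,0],"yaw":0}]'; python3 - <<'E'
from disc import *
st(); print(delta([.6454,-.138,.0394]))
E
```

```text
clock: 55.45
position: [0.6475, -0.1383, 0.051]
ee_rot: [[0.265, 0.017, 0.964], [-0.964, -0.011, 0.265], [0.015, -1.0, 0.013]]
force: [-0.2, 0.0, -0.2]
finger_gap: 0.703
t 55.45 pos [ 0.6475 -0.1383  0.051 ] zaz 15.35 y [ 0.017 -0.011 -1.   ] j [-0.26  0.28  1.34 -0.01  1.5  -0.53] gap 0.06 F [-0.2  0.  -0.2]
[-0.001   0.0116 -0.0021]
```

```bash
python3 -m jog '[{"linear":[-0.001,0.007,-0.002],"yaw":0},{"linear":[0,0.0035,0],"yaw":0},{"linear":[0,0,0],"yaw":0},{"linear":[0,0,0],"yaw":0}]'; python3 - <<'E'
from disc import *
st(); print(delta([.6454,-.138,.0394]))
E
```

```text
clock: 55.95
position: [0.645, -0.138, 0.0396]
ee_rot: [[0.264, 0.015, 0.964], [-0.964, -0.01, 0.265], [0.014, -1.0, 0.012]]
force: [-0.1, -0.6, 0.1]
finger_gap: 0.702
t 55.95 pos [ 0.645  -0.138   0.0396] zaz 15.34 y [ 0.015 -0.01  -1.   ] j [-0.26  0.28  1.36 -0.01  1.48 -0.53] gap 0.0599 F [-0.1 -0.6  0.1]
[0.0001 0.0002 0.0003]
```

```bash
python3 -m jog '[{"linear":[0,0,0],"yaw":0},{"linear":[0,0,0],"yaw":0},{"linear":[0,0,0],"yaw":0}]' 0.07; python3 -m jog '[{"linear":[0,0,0],"yaw":0},{"linear":[0,-0.005,0],"yaw":0},{"linear":[0,-0.04,0],"yaw":0},{"linear":[0,-0.045,0],"yaw":0},{"linear":[0,-0.01,0],"yaw":0},{"linear":[0,0,0],"yaw":0}]' 0.084; python3 - <<'E'
from disc import *
st()
i=camera_info('wrist');p,d=capture('wrist'); cv2.imwrite('pics/w18.png',p[:,:,::-1])
print('c3',find('wrist',(.6455,-.1393),.048,.032,p,i),'stand',find('wrist',(.6455,-.1393),.012,.056,p,i))
print(unproj(i,253,190,d=d[190,253]))
p,d=capture('top');i=camera_info('top')
for c in [(0.453,.349),(0.508,.45)]: print(find('top',c,.012,.032,p,i))
print(delta([.4531,.349,.05]))
E
```

```text
clock: 56.32
position: [0.6452, -0.138, 0.0399]
ee_rot: [[0.264, 0.016, 0.964], [-0.964, -0.011, 0.265], [0.014, -1.0, 0.012]]
force: [-0.5, -0.6, 0.3]
finger_gap: 0.825
clock: 57.08
position: [0.644, -0.1371, 0.1407]
ee_rot: [[0.264, 0.017, 0.964], [-0.964, -0.011, 0.265], [0.015, -1.0, 0.014]]
force: [-0.2, -0.9, 0.1]
finger_gap: 0.981
t 57.075 pos [ 0.644  -0.1371  0.1407] zaz 15.34 y [ 0.017 -0.011 -1.   ] j [-0.26  0.23  1.24 -0.01  1.65 -0.53] gap 0.0837 F [-0.2 -0.9  0.1]
c3 (array([ 0.6464, -0.1398]), 60, 0.001, 0.001) stand (array([ 0.6461, -0.1388]), 60, 0.0005, -0.0)
[ 0.64515163 -0.13369807  0.04948418]
(array([0.4529, 0.3491]), 60, 0.001, -0.001)
(array([0.5079, 0.4499]), 60, 0.001, -0.001)
[-0.5198  0.0805 -0.0554]
```

View pics/w18.png

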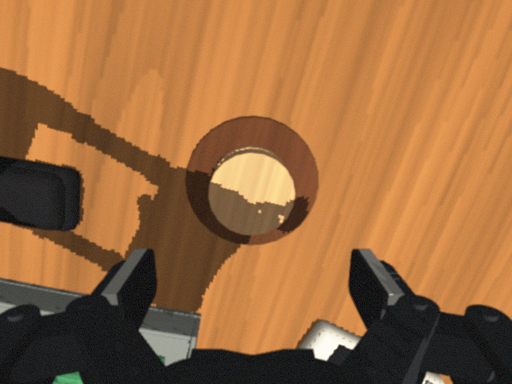

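```bash
python3 -m jog '[{"linear":[-0.047,0,-0.005],"yaw":0},{"linear":[-0.047,0,-0.005],"yaw":0},{"linear":[-0.047,0,-0.005],"yaw":0},{"linear":[-0.047,0,-0.005],"yaw":0},{"linear":[-0.047,0,-0.005],"yaw":0},{"linear":[-0.047,0,-0.005],"yaw":0},{"linear":[-0.047,0,-0.005],"yaw":0},{"linear":[-0.047,0.01,-0.005],"yaw":0},{"linear":[-0.047,0.015,-0.005],"yaw":0},{"linear":[-0.047,0.02,-0.005],"yaw":0},{"linear":[-0.047,0.025,-0.005],"yaw":0},{"linear":[0,0,0],"yaw":0}]'; python3 - <<'E'
from disc import *
st()
i=camera_info('wrist');p,d=capture('wrist')
r=find('wrist',(.453,.349),.012,.032,p,i);print(r)
print(delta([.4531,.3488,.002]))
E
```

```text
clock: 58.68
position: [0.4511, 0.3472, 0.0565]
ee_rot: [[0.269, 0.008, 0.963], [-0.963, -0.015, 0.269], [0.016, -1.0, 0.004]]
force: [-0.2, -2.0, -0.1]
finger_gap: 0.988
t 58.675 pos [0.4511 0.3472 0.0565] zaz 15.59 y [ 0.008 -0.015 -1.   ] j [ 0.61  0.05  1.59 -0.02  1.51  0.34] gap 0.0844 F [-0.2 -2.  -0.1]
(array([0.4535, 0.3465]), 60, 0.001, -0.0)
[-0.0033  0.0562  0.0007]
```

```bash
python3 -m jog '[{"linear":[-0.0015,0.025,0],"yaw":0},{"linear":[0,0.015,0],"yaw":0},{"linear":[0,0.005,0],"yaw":0},{"linear":[0,0,0],"yaw":0},{"linear":[0,0,0],"yaw":0}]'; python3 -c "
from h import *
st(); print(delta([.4532,.3478,.002]))"
```

```text
clock: 59.35
position: [0.4559, 0.3474, 0.0178]
ee_rot: [[0.264, 0.017, 0.964], [-0.964, -0.01, 0.264], [0.014, -1.0, 0.014]]
force: [0.0, 0.1, 0.1]
finger_gap: 0.987
t 59.35 pos [0.4559 0.3474 0.0178] zaz 15.32 y [ 0.017 -0.01  -1.   ] j [ 0.6   0.08  1.63 -0.02  1.43  0.34] gap 0.0843 F [0.  0.1 0.1]
[-0.0013  0.0157 -0.0027]
```

```bash
python3 -m jog '[{"linear":[-0.0013,0.01,-0.0025],"yaw":0},{"linear":[0,0.005,0],"yaw":0},{"linear":[0,0,0],"yaw":0}]';  python3 -m jog '[{"linear":[0,0,0],"yaw":0},{"linear":[0,0,0],"yaw":0},{"linear":[0,0,0],"yaw":0},{"linear":[0,0,0],"yaw":0},{"linear":[0,0,0],"yaw":0}]' 0.055; python3 -m jog '[{"linear":[0,-0.04,0],"yaw":0},{"linear":[0,-0.05,0],"yaw":0},{"linear":[0,-0.03,0],"yaw":0},{"linear":[0,0,0],"yaw":0},{"linear":[0,0,0],"yaw":0}]'; python3 - <<'E'
from disc import *
held(.0034); st(); print(delta([.6457,-.139,.12]))
E
```

```text
clock: 59.72
position: [0.4522, 0.3474, 0.0007]
ee_rot: [[0.265, 0.014, 0.964], [-0.964, -0.012, 0.265], [0.015, -1.0, 0.011]]
force: [0.3, 0.3, -0.1]
finger_gap: 0.981
clock: 60.35
position: [0.4533, 0.3482, 0.0029]
ee_rot: [[0.264, 0.017, 0.964], [-0.964, -0.009, 0.265], [0.014, -1.0, 0.014]]
force: [-0.5, -0.1, 6.3]
finger_gap: 0.709
clock: 60.98
position: [0.4504, 0.3486, 0.12]
ee_rot: [[0.264, 0.014, 0.964], [-0.964, -0.012, 0.265], [0.015, -1.0, 0.01]]
force: [0.2, 0.2, -0.9]
finger_gap: 0.71
held (array([0.4502, 0.3483]), 60, 0.001, -0.0009) tool off [ 0.0004 -0.0086 -0.0001]
t 61.025 pos [0.4501 0.3484 0.1194] zaz 15.34 y [ 0.013 -0.013 -1.   ] j [ 0.61  0.01  1.51 -0.02  1.62  0.34] gap 0.0605 F [-0.4 -0.8 -0.4]
[0.5217 0.008  0.0597]
```

```bash
python3 -m jog '[{"linear":[0.047,0,0.0055],"yaw":0},{"linear":[0.0475,0,0.0055],"yaw":0},{"linear":[0.0475,0,0.0055],"yaw":0},{"linear":[0.0475,0,0.0055],"yaw":0},{"linear":[0.0475,0,0.0055],"yaw":0},{"linear":[0.0475,0,0.0055],"yaw":0},{"linear":[0.0475,0,0.0055],"yaw":0},{"linear":[0.0475,0.01,0.0055],"yaw":0},{"linear":[0.0475,0.01,0.0055],"yaw":0},{"linear":[0.0475,0.01,0.0055],"yaw":0},{"linear":[0.0475,0.01,0.0055],"yaw":0},{"linear":[0,0.005,0],"yaw":0}]'; python3 -m jog '[{"linear":[0,0,0],"yaw":0},{"linear":[0,0,0],"yaw":0}]'; python3 - <<'E'
from disc import *
st(); print(delta([.6457,-.139,.0509]))
E
```

```text
clock: 62.52
position: [0.6469, -0.142, 0.0808]
ee_rot: [[0.26, 0.01, 0.965], [-0.965, -0.01, 0.261], [0.013, -1.0, 0.007]]
force: [0.2, 1.5, -0.7]
finger_gap: 0.704
clock: 62.78
position: [0.6476, -0.1376, 0.0847]
ee_rot: [[0.266, 0.015, 0.964], [-0.964, -0.01, 0.266], [0.014, -1.0, 0.012]]
force: [-0.4, 0.6, -0.4]
finger_gap: 0.703
t 62.775 pos [ 0.6476 -0.1376  0.0847] zaz 15.42 y [ 0.015 -0.01  -1.   ] j [-0.26  0.26  1.3  -0.01  1.56 -0.53] gap 0.06 F [-0.4  0.6 -0.4]
[ 0.0004  0.0337 -0.0026]
```

```bash
python3 -m jog '[{"linear":[0.0005,0.016,-0.001],"yaw":0},{"linear":[0,0.008,0],"yaw":0},{"linear":[0,0.003,0],"yaw":0},{"linear":[0,0,0],"yaw":0},{"linear":[0,0,0],"yaw":0}]'; python3 - <<'E'
from disc import *
st(); print(delta([.6457,-.139,.0509]))
E
```

```text
clock: 63.4
position: [0.6478, -0.1399, 0.0584]
ee_rot: [[0.264, 0.016, 0.964], [-0.964, -0.011, 0.265], [0.015, -1.0, 0.013]]
force: [0.3, -0.5, -0.1]
finger_gap: 0.708
t 63.4 pos [ 0.6478 -0.1399  0.0584] zaz 15.34 y [ 0.016 -0.011 -1.   ] j [-0.26  0.27  1.33 -0.01  1.52 -0.53] gap 0.0605 F [ 0.3 -0.5 -0.1]
[-0.0016  0.0075 -0.0018]
```

```bash
python3 -m jog '[{"linear":[-0.0015,0.004,-0.0018],"yaw":0},{"linear":[0,0.0025,0],"yaw":0},{"linear":[0,0,0],"yaw":0},{"linear":[0,0,0],"yaw":0}]'; python3 - <<'E'
from disc import *
st(); print(delta([.6457,-.139,.0509]))
E
```

```text
clock: 63.9
position: [0.6454, -0.139, 0.0513]
ee_rot: [[0.264, 0.015, 0.964], [-0.964, -0.011, 0.265], [0.014, -1.0, 0.012]]
force: [0.4, -0.3, -0.2]
finger_gap: 0.707
t 63.9 pos [ 0.6454 -0.139   0.0513] zaz 15.34 y [ 0.015 -0.011 -1.   ] j [-0.26  0.27  1.35 -0.01  1.5  -0.53] gap 0.0604 F [ 0.4 -0.3 -0.2]
[0.0001 0.0004 0.0003]
```

```bash
python3 -m jog '[{"linear":[0,0,0],"yaw":0},{"linear":[0,0,0],"yaw":0},{"linear":[0,0,0],"yaw":0}]' 0.07; python3 -m jog '[{"linear":[0,0,0],"yaw":0},{"linear":[0,-0.005,0],"yaw":0},{"linear":[0,-0.04,0],"yaw":0},{"linear":[0,-0.045,0],"yaw":0},{"linear":[0,-0.01,0],"yaw":0},{"linear":[0,0,0],"yaw":0}]' 0.084; python3 - <<'E'
from disc import *
st()
i=camera_info('wrist');p,d=capture('wrist'); cv2.imwrite('pics/w19.png',p[:,:,::-1])
print('c4',find('wrist',(.6455,-.1393),.060,.032,p,i),'stand',find('wrist',(.6455,-.1393),.012,.056,p,i))
p,d=capture('top');i=camera_info('top')
for c in [(0.508,.45)]: print(find('top',c,.012,.032,p,i))
print(delta([.508,.449,.05]))
cv2.imwrite('pics/top19.png',p[:,:,::-1])
E
```

```text
clock: 64.28
position: [0.6455, -0.139, 0.0514]
ee_rot: [[0.264, 0.016, 0.964], [-0.964, -0.011, 0.265], [0.014, -1.0, 0.012]]
force: [0.5, 0.3, 0.5]
finger_gap: 0.816
clock: 65.03
position: [0.6443, -0.138, 0.1522]
ee_rot: [[0.264, 0.017, 0.964], [-0.964, -0.011, 0.265], [0.015, -1.0, 0.014]]
force: [-0.7, 0.2, -0.8]
finger_gap: 0.984
t 65.025 pos [ 0.6443 -0.138   0.1522] zaz 15.34 y [ 0.017 -0.011 -1.   ] j [-0.26  0.23  1.22 -0.01  1.68 -0.53] gap 0.084 F [-0.7  0.2 -0.8]
c4 (array([ 0.6465, -0.1398]), 60, 0.001, 0.0) stand (array([ 0.6464, -0.1387]), 60, 0.0007, -0.0007)
(array([0.5079, 0.4499]), 60, 0.001, -0.001)
[-0.6029  0.0917  0.0238]
```

View pics/w19.png

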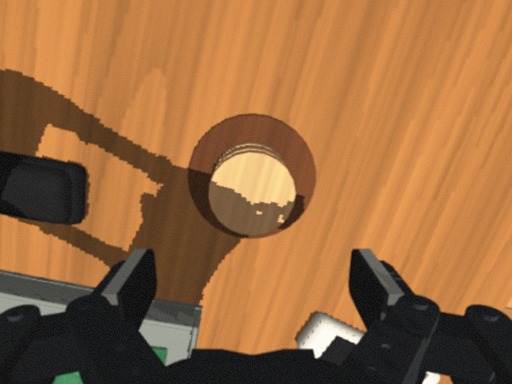

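View pics/top19.png

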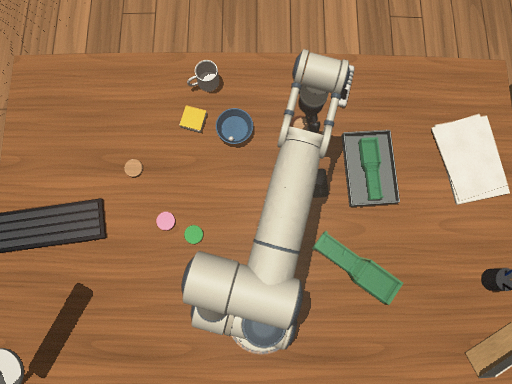

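```bash
python3 -m jog '[{"linear":[-0.05,0,0.002],"yaw":0},{"linear":[-0.05,0,0.002],"yaw":0},{"linear":[-0.05,0,0.002],"yaw":0},{"linear":[-0.05,0,0.002],"yaw":0},{"linear":[-0.05,0,0.002],"yaw":0},{"linear":[-0.05,0,0.002],"yaw":0},{"linear":[-0.05,0,0.002],"yaw":0},{"linear":[-0.05,0,0.002],"yaw":0},{"linear":[-0.05,0.01,0.002],"yaw":0},{"linear":[-0.05,0.015,0.002],"yaw":0},{"linear":[-0.05,0.02,0.002],"yaw":0},{"linear":[-0.05,0.02,0.002],"yaw":0}]';  python3 -m jog '[{"linear":[0,0,0],"yaw":0},{"linear":[0,0,0],"yaw":0}]'; python3 - <<'E'
from disc import *
st()
i=camera_info('wrist');p,d=capture('wrist')
r=find('wrist',(.508,.449),.012,.032,p,i);print(r)
print(delta([.508,.449,.002]))
E
```

```text
clock: 66.62
position: [0.5081, 0.4472, 0.0748]
ee_rot: [[0.264, 0.013, 0.964], [-0.964, -0.013, 0.265], [0.016, -1.0, 0.009]]
force: [0.5, -0.2, 0.1]
finger_gap: 0.984
clock: 66.88
position: [0.509, 0.4455, 0.0762]
ee_rot: [[0.265, 0.014, 0.964], [-0.964, -0.013, 0.265], [0.016, -1.0, 0.01]]
force: [-0.4, 0.1, -0.1]
finger_gap: 0.983
t 66.875 pos [0.509  0.4455 0.0762] zaz 15.36 y [ 0.014 -0.013 -1.   ] j [ 0.68  0.32  1.25 -0.02  1.57  0.41] gap 0.0839 F [-0.4  0.1 -0.1]
(array([0.5076, 0.4478]), 60, 0.0009, -0.0001)
[-0.0052  0.0753 -0.0014]
```

```bash
python3 -m jog '[{"linear":[-0.004,0.035,-0.001],"yaw":0},{"linear":[0,0.02,0],"yaw":0},{"linear":[0,0.01,0],"yaw":0},{"linear":[0,0,0],"yaw":0},{"linear":[0,0,0],"yaw":0}]'; python3 -c "
from h import *
st(); print(delta([.5078,.4487,.002]))"
```

```text
clock: 67.55
position: [0.5091, 0.4495, 0.0144]
ee_rot: [[0.264, 0.017, 0.964], [-0.964, -0.009, 0.264], [0.014, -1.0, 0.014]]
force: [-0.7, -0.1, -0.2]
finger_gap: 0.988
t 67.55 pos [0.5091 0.4495 0.0144] zaz 15.33 y [ 0.017 -0.009 -1.   ] j [ 0.68  0.36  1.31 -0.02  1.46  0.42] gap 0.0843 F [-0.7 -0.1 -0.2]
[ 0.0003  0.0124 -0.0017]
```

```bash
python3 -m jog '[{"linear":[0,0.008,-0.0015],"yaw":0},{"linear":[0,0.004,0],"yaw":0},{"linear":[0,0,0],"yaw":0}]';  python3 -m jog '[{"linear":[0,0,0],"yaw":0},{"linear":[0,0,0],"yaw":0},{"linear":[0,0,0],"yaw":0},{"linear":[0,0,0],"yaw":0},{"linear":[0,0,0],"yaw":0}]' 0.055; python3 -m jog '[{"linear":[0,-0.04,0],"yaw":0},{"linear":[0,-0.05,0],"yaw":0},{"linear":[0,-0.03,0],"yaw":0},{"linear":[0,0,0],"yaw":0},{"linear":[0,0,0],"yaw":0}]'; python3 - <<'E'
from disc import *
held(.0034); st(); print(delta([.6457,-.139,.12]))
E
```

```text
clock: 67.92
position: [0.5068, 0.4485, 0.0002]
ee_rot: [[0.265, 0.015, 0.964], [-0.964, -0.011, 0.265], [0.015, -1.0, 0.011]]
force: [-0.3, -0.2, 0.3]
finger_gap: 0.984
clock: 68.55
position: [0.5077, 0.4491, 0.0021]
ee_rot: [[0.264, 0.017, 0.964], [-0.964, -0.009, 0.265], [0.014, -1.0, 0.014]]
force: [0.4, 0.3, 6.0]
finger_gap: 0.707
clock: 69.18
position: [0.5048, 0.4495, 0.1188]
ee_rot: [[0.264, 0.013, 0.964], [-0.964, -0.012, 0.265], [0.016, -1.0, 0.01]]
force: [1.0, 0.2, -0.3]
finger_gap: 0.705
held (array([0.5044, 0.4485]), 60, 0.001, -0.0) tool off [ 0.001  -0.0086 -0.0005]
t 69.225 pos [0.5045 0.4493 0.1181] zaz 15.34 y [ 0.013 -0.013 -1.   ] j [ 0.69  0.3   1.19 -0.02  1.65  0.42] gap 0.0604 F [ 0.  -0.6 -1.5]
[ 0.6046  0.0076 -0.0195]
```

```bash
python3 -m jog '[{"linear":[0.05,0,-0.0015],"yaw":0},{"linear":[0.05,0,-0.0015],"yaw":0},{"linear":[0.05,0,-0.0015],"yaw":0},{"linear":[0.05,0,-0.0015],"yaw":0},{"linear":[0.05,0,-0.0015],"yaw":0},{"linear":[0.05,0,-0.0015],"yaw":0},{"linear":[0.05,0,-0.0015],"yaw":0},{"linear":[0.05,0,-0.0015],"yaw":0},{"linear":[0.05,0,-0.0015],"yaw":0},{"linear":[0.05,0,-0.0015],"yaw":0},{"linear":[0.05,0,-0.0015],"yaw":0},{"linear":[0.05,0,-0.0015],"yaw":0}]'; python3 -m jog '[{"linear":[0,0.015,0],"yaw":0},{"linear":[0,0.01,0],"yaw":0},{"linear":[0,0,0],"yaw":0},{"linear":[0,0,0],"yaw":0}]'; python3 - <<'E'
from disc import *
st(); print(delta([.6457,-.1388,.0621]))
E
```

```text
clock: 70.72
position: [0.6459, -0.1348, 0.1266]
ee_rot: [[0.264, 0.012, 0.964], [-0.964, -0.01, 0.265], [0.012, -1.0, 0.009]]
force: [0.3, 0.5, 0.5]
finger_gap: 0.705
clock: 71.22
position: [0.6469, -0.1324, 0.1044]
ee_rot: [[0.266, 0.016, 0.964], [-0.964, -0.01, 0.266], [0.014, -1.0, 0.012]]
force: [0.4, 0.0, -0.1]
finger_gap: 0.709
t 71.225 pos [ 0.6469 -0.1324  0.1044] zaz 15.44 y [ 0.016 -0.01  -1.   ] j [-0.25  0.25  1.28 -0.01  1.6  -0.52] gap 0.0605 F [ 0.4  0.  -0.1]
[ 0.0053  0.0424 -0.0034]
```

```bash
python3 -m jog '[{"linear":[0.005,0.018,-0.002],"yaw":0},{"linear":[0,0.01,0],"yaw":0},{"linear":[0,0.005,0],"yaw":0},{"linear":[0,0,0],"yaw":0},{"linear":[0,0,0],"yaw":0}]'; python3 - <<'E'
from disc import *
st(); print(delta([.6457,-.1388,.0621]))
E
```

```text
clock: 71.85
position: [0.6471, -0.1394, 0.0719]
ee_rot: [[0.264, 0.016, 0.964], [-0.964, -0.011, 0.265], [0.015, -1.0, 0.013]]
force: [-0.3, -0.1, -0.3]
finger_gap: 0.71
t 71.85 pos [ 0.6471 -0.1394  0.0719] zaz 15.34 y [ 0.016 -0.011 -1.   ] j [-0.26  0.27  1.32 -0.01  1.54 -0.53] gap 0.0606 F [-0.3 -0.1 -0.3]
[-0.0011  0.0098 -0.0014]
```

```bash
python3 -m jog '[{"linear":[-0.001,0.006,-0.0014],"yaw":0},{"linear":[0,0.003,0],"yaw":0},{"linear":[0,0,0],"yaw":0},{"linear":[0,0,0],"yaw":0}]'; python3 - <<'E'
from disc import *
st(); print(delta([.6457,-.1388,.0621]))
E
```

```text
clock: 72.35
position: [0.6454, -0.1388, 0.0622]
ee_rot: [[0.264, 0.015, 0.964], [-0.964, -0.011, 0.265], [0.014, -1.0, 0.012]]
force: [-0.5, 0.2, 0.4]
finger_gap: 0.71
t 72.35 pos [ 0.6454 -0.1388  0.0622] zaz 15.34 y [ 0.015 -0.011 -1.   ] j [-0.26  0.27  1.33 -0.01  1.52 -0.53] gap 0.0606 F [-0.5  0.2  0.4]
[0.0001 0.0002 0.0003]
```

```bash
python3 -m jog '[{"linear":[0,0,0],"yaw":0},{"linear":[0,0,0],"yaw":0},{"linear":[0,0,0],"yaw":0}]' 0.07; python3 -m jog '[{"linear":[0,0,0],"yaw":0},{"linear":[0,-0.005,0],"yaw":0},{"linear":[0,-0.04,0],"yaw":0},{"linear":[0,-0.05,0],"yaw":0},{"linear":[0,-0.05,0],"yaw":0},{"linear":[0,0,0],"yaw":0}]' 0.084; python3 - <<'E'
from disc import *
st()
i=camera_info('wrist');p,d=capture('wrist'); cv2.imwrite('pics/w20.png',p[:,:,::-1])
print('c5',find('wrist',(.6455,-.1393),.072,.032,p,i),'stand',find('wrist',(.6455,-.1393),.012,.056,p,i))
p,d=capture('side');cv2.imwrite('pics/s20.png',p[:,:,::-1])
capture('top')
for cam in ('side','top'):
    i=camera_info(cam)
    for l in ('marble_center','bottle','mouse','pad','coaster1'):
        print(cam,l,[(round(b['conf'],2),c2w(i,b['position']).round(3).tolist()) for b in boxes_of(l,cam) if b['conf']>.4])
E
```

```text
clock: 72.72
position: [0.6454, -0.1389, 0.0624]
ee_rot: [[0.264, 0.016, 0.964], [-0.964, -0.011, 0.265], [0.014, -1.0, 0.012]]
force: [1.3, 0.6, 1.0]
finger_gap: 0.819
clock: 73.47
position: [0.645, -0.1378, 0.2148]
ee_rot: [[0.264, 0.027, 0.964], [-0.964, -0.013, 0.265], [0.02, -1.0, 0.022]]
force: [0.2, -0.3, 0.2]
finger_gap: 0.986
t 73.475 pos [ 0.645  -0.1378  0.2148] zaz 15.35 y [ 0.027 -0.013 -1.   ] j [-0.26  0.22  1.11 -0.01  1.78 -0.53] gap 0.0842 F [ 0.2 -0.3  0.2]
c5 (array([ 0.6463, -0.1396]), 60, 0.001, 0.0) stand (array([ 0.6466, -0.139 ]), 60, 0.0007, -0.0007)
side marble_center []
side bottle [(0.97, [0.182, -0.286, 0.054]), (0.69, [0.524, -0.363, 0.039])]
side mouse [(0.64, [0.456, -0.179, 0.025])]
side pad [(0.88, [0.681, 0.252, 0.029])]
side coaster1 [(0.73, [0.323, 0.335, 0.016]), (0.73, [0.635, -0.109, 0.012]), (0.62, [0.282, 0.24, 0.013]), (0.57, [0.635, -0.111, 0.055]), (0.47, [0.633, -0.112, 0.045]), (0.46, [0.645, -0.131, 0.069])]
top marble_center []
top bottle [(0.84, [0.155, -0.324, 0.056]), (0.83, [0.52, -0.369, 0.042])]
top mouse [(0.52, [0.442, -0.202, 0.025])]
top pad [(0.55, [0.683, 0.244, 0.028])]
top coaster1 [(0.79, [0.277, 0.235, 0.015]), (0.77, [0.322, 0.326, 0.012]), (0.6, [0.663, -0.141, 0.068])]
```

View pics/w20.png

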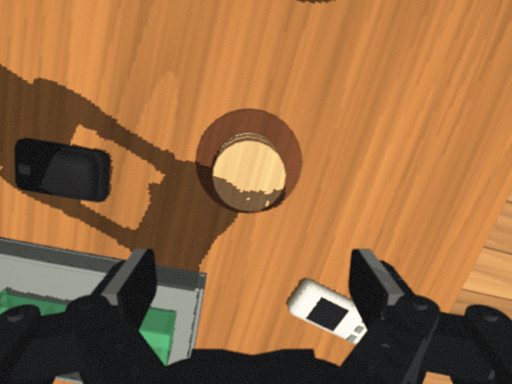

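View pics/s20.png

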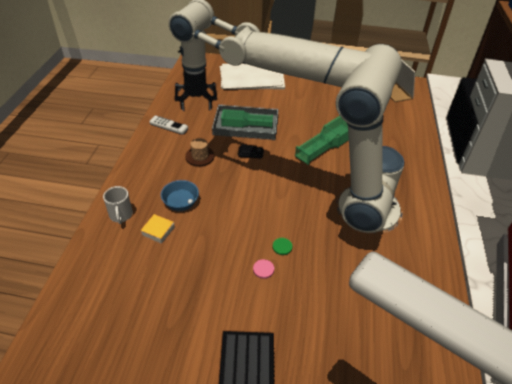

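```bash
python3 - <<'E'
from disc import *
p,d=capture('side');i=camera_info('side')
sub=p[180:215,160:205].astype(int); v,u=np.unravel_index(sub.min(2).argmax(),sub.shape[:2]); v+=180;u+=160
print('marble',u,v,p[v,u],unproj(i,u,v,d=d[v,u]))
print(finish_job(), sense()['clock'])
E
```

```text
marble 190 200 [204 201 187] [0.6130872  0.11052334 0.02407644]
the job is handed in; nothing more can be done
the job is handed in; nothing more can be done
```

The job is done and handed in at about 73.5 s of the 210 s allowed. `finish_job()` gave no verdict, so this rests on my own checks.

**Marble:** The moves cannot tip the tool directly. I leaned the gripped bottle to about 41° by pushing the arm against the outer edge of its reach. I then rocked it by turning it about the tool axis, which gave about 29° mouth-down and ±29° roll. The marble dropped into the dish during the third swing. My last picture puts it at about (0.613, 0.111, 0.024), inside the dish. The trained network never reported the marble, so that position comes from the picture and depth alone.

**Bottle:** I undid the lean at the inner edge of the reach and laid the smaller bottle in the tray. The measured wrist force stayed at about 5 N. Depth readings show it lying flat, with about 12 mm of clearance from the wall at the mouth end and 20 mm at the tail.

**Coasters:** All five are stacked on the stand. The last wrist picture puts the top one within about 1 mm of the stand's centre, and the wrist checks of the others after each placement were within 2 mm. I saw none of them knocked aside during the run.

**Bystanders:** The mouse, memo block, green and pink discs and larger bottle were not touched and look unchanged.

**Disagreements between measurements:**
- The wrist camera and the fixed cameras differed by up to about 2.5 mm on coaster positions, so I used values in between.
- The finger opening read about 60 mm on the 64 mm coasters, but every grip held.

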